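# Free the jammed crate bar with a mallet and take out the nozzle

## Task

The retaining bar on the grey crate is jammed over the spray nozzle: using the mallet only, gently knock it away from the robot with light taps on its two orange ears in turn, never hard enough to crack it, until the front faces of both ears are past the white marks on the crate's side walls. Then stand the mallet back on the bench on its head, lift the nozzle out and stand it upright in the terracotta saucer. Do not disturb the frog or the seed tray.

Things in the scene. Friction and masses are not known exactly. Their poses are not given: they have to be found in the camera images.
- crate: Fixed grey plastic crate tower, 200 (x) x 240 (y) x 152 mm high; origin at the centre of its underside, x points away from the robot (the way the bar must travel), z up. Flat deck at z = 100 mm between two 10 mm side walls (y = +-110 to +-120) whose tops, at z = 152 mm, carry the bar. Above the deck, front and back are open (the back only has a 10 mm kerb).
- pocket (a point): Centre of the mouth of the nozzle's square pocket in the crate's deck, at crate x = -34, y = 0, z = 100 mm; 29 mm wide, 30 mm deep; axes as the crate's.
- mark_left (a point): White painted stripe, 4 mm wide, over the crate's +y side wall, centred at crate x = -17.5, y = 115, z = 152 mm. The bar is clear of the nozzle when both ear faces have a greater crate x than the marks.
- mark_right (a point): White painted stripe, 4 mm wide, over the crate's -y side wall, centred at crate x = -17.5, y = -115, z = 152 mm.
- bar: Dark grey retaining bar across the side walls, 22 (x) x 226 (y) x 8 mm, with two orange ears. Origin: centre of its underside, 152 mm above the bench; x away from the robot, y along it. Starts square over the rear two thirds of the nozzle, its front edge at crate x = -37 mm. It slides only along crate x (55 mm of travel) on two runners under its ends and can skew a little about the vertical; it stays where it is left. Push it only with the mallet, not the fingers.
- ear_left (a point): Centre of the front (robot-side) face of the ear at the bar's +y end, 85 mm from the bar's middle, 172 mm above the bench; axes as the bar's. Ear: 32 mm wide (y), 10 mm thick (x), flush with the bar's front edge, top 185 mm above the bench. The runner under each end is jammed and gives way at about 12 N pushed at its ear. More than 19 N from the mallet on the bar or the crate cracks it.
- ear_right (a point): The same on the ear at the -y end. The farther one end is driven ahead of the other, the harder the bar binds, within a few mm; the lagging end then moves more easily. Forcing one end, or the middle, straight through takes 24 N and more. So go by feel, pushing slowly (about 25 mm/s): ease off when the force reaches about 16 N and change to the other ear.
- mallet: Black rubber mallet of 0.28 kg standing on its head, handle straight up. Head a block 70 (x, between its two flat striking faces) x 40 (y) x 36 mm high; wooden handle 22 x 22 mm square (sides along x and y) from 36 mm to 106 mm height. Origin: centre of the head's underside, z up the handle.
- nozzle: Stainless steel spray nozzle, an upright cylinder 26 mm in diameter and 78 mm tall, 0.12 kg; origin at the centre of its foot, z up. It stands in the crate's pocket with its lower 30 mm in the pocket and its top at 148 mm, 4 mm under the bar.
- saucer: Terracotta saucer, 124 mm across the rim, 20 mm high, flat inner floor about 90 mm across at 6 mm height, 0.35 kg, loose on the bench; origin at the centre of its underside.
- frog: Green ceramic frog ornament, 84 mm high, 75 mm across; origin at its foot. Leave it alone.
- seed_tray: Black plastic seed tray with cells, 130 x 180 x 45 mm; origin at the centre of its underside. Leave it alone.
Things that resemble listed ones, but are neither listed nor needed, are in the scene too. Of the things that look like the mallet, the middle-sized one is meant.

How it is judged (in metres and radians):
On the way:
1. both ears of the bar are past the marks while the nozzle still stands in its pocket (x of each of ear_left, ear_right in the frame of crate above -0.02 m and z of nozzle in the frame of crate below 0.08 m), for 0.2 s.
At the end, for the whole second after the job is handed in: Both ear faces are at crate x > -20 mm (past the white marks, 2.5 mm allowance); the nozzle stands upright (within 0.15 rad) and at rest on the saucer's floor, within 35 mm of the saucer's centre, the saucer flat on the bench; the mallet stands on its head on the bench (within 0.15 rad), at rest (x of each of ear_left, ear_right in the frame of crate above -0.02 m and horizontal distance between nozzle and saucer below 0.035 m and height (world z) of nozzle below 0.015 m and angle between each of nozzle, mallet's own z axis and vertical below 0.15 rad and linear speed of each of nozzle, mallet below 0.02 m/s and height (world z) of each of saucer, mallet below 0.01 m and angle between saucer's own z axis and vertical below 0.1 rad); the robot touches nothing.
It fails at once if the mallet strikes or pushes the bar or the crate with more than 19 N (contact force between mallet and crate above 19 N).
It fails at once if the bar is pushed with the fingers or the arm instead of the mallet (over 3 N) (contact force between any of the fingers, the arm and bar above 3 N).
It fails at once if the frog or the seed tray is moved by more than 30 mm (distance of any of frog, seed_tray from where it was at the start of the episode above 0.03 m).
It also fails if it takes over 72 s, if anything falls off the work surface, if the arm or the gripper's body presses on something with over 40 N, if the wrist force passes 120 N, or if a joint passes its speed limit or range.

## Robot

A 6-joint arm with a two-finger parallel gripper is mounted at the origin on the work surface. World frame = base frame: x ahead of the robot, y to its left, z up, the work surface at z = 0. Lengths are in m, angles in degrees, forces in N, time in s.
With the tool pointing down it reaches from about 0.3 to 0.85 m from the base axis. Payload 5.4 kg.
Tool frame: the origin (TCP) lies at the very end of the fingers, on their centre line; the grasp point (between the pads) lies 19 mm behind it (r.hold_point_z is the distance from the TCP to the grasp point, in m); z points along the fingers, y is the direction in which the jaws open and shut (so a half turn about z gives the same grasp; the last joint's range is limited). The gripper opens to 85 mm and grips with 20 to 120 N. Pads are 22 mm wide; open, the fingers measure 114 mm over their backs; the gripper's body (76 mm by 85 mm) begins 54 mm behind the grasp point. The pads swing forward as they close: fully open they stand 13 mm farther back than shut.
Start: joints at [-78.1, 9.076, 91.501, -0, 79.423, -12.038], TCP at [0.233, -0.526, 0.203] pointing down, gripper open.
Joint ranges: [-166.64, 166.64], [-54.1, 131.32], [10.49, 154.53], [-73.88, 253.88], [9.74, 151.15], [-171.62, 171.62]. Speed limits (degrees/s): [147.25, 147.25, 180, 180, 180, 180].

## Interface

Orientations are given as a 3x3 rotation matrix whose columns are the frame's x, y, z axes.
In Python, from rig import status, vision, finish_job, r gives the robot as it stands. The module is installed in compiled form; this text tells all that it offers.
- The arm moves only by the tool servo_tool, never from a script. Its argument "rows" is a list of rows, each a list of 7 numbers: the shift along the tool's x, y, z in m, then the turn, a rotation vector about the tool's x, y, z in rad, then the gripper command: -1 is fully open, 1 is shut, values between are in proportion. A call has 1 to 12 rows; each row is the pose to reach, as a shift and turn from the pose commanded when the call began, along the tool's axes at that moment; what a row does not reach only later rows make up. A row lasts 1/8 s, in which the tool goes at most 62.5 mm and 10.7 degrees, less where a joint would pass 70% of its speed; a pose out of reach is approached as far as the arm can. A call with a gripper value outside its range is refused whole. The fingers move at their own pace and stop on an object; the grip force is fixed at half the most. Time passes only in rows, so rows that repeat a pose let the fingers close. It gives the time, the measured TCP pose, the force and the opening at its end, in the units of the state.
- status.observe(): the state, without advancing time (a new reading comes with each control period).
- vision.capture(name): name is "side" or "top" or "wrist"; returns a dict with "color" (480x640x3 uint8, blue, green, red), "range_z" (480x640 float32, m along the optical axis (not along the pixel's ray), 0 where there is no reading), "intrinsics" (3x3 intrinsics, pixels), "T" (4x4, takes a point from camera to world coordinates); the wrist camera has in their place "tool_from_camera" (4x4, takes a point from camera to tool coordinates, whose origin is the TCP and whose axes are the flange's). Camera axes: x right, y down, z forward; pixel columns grow to the right and rows downward; lengths in m; the calibration is good to about 2 mm. The wrist camera is an equidistant fisheye: a pixel r from the principal point sees the ray r / f radians off the axis. A picture is of the moment at which its call begins: read the wrist's pose just before it.
- finish_job(): hands the job in, once; it reports no verdict.
The state is a dict: "time": time; "joint_positions": joint angles; "dq": joint speeds; "joint_efforts": joint torques, N m; "eef_pos": TCP position; "tcp_rot": TCP orientation; "contact_force": force on the tool from outside, world axes, zero at the start; "moment": the same for the moment, N m; "width": finger opening in m.
Only numpy, scipy, OpenCV 4.12 (cv2) and the standard library are available. Lean on these libraries where they do the work, as an engineer would, in place of code of your own. Each camera call takes 0.05 s, during which the arm holds its last target.

## Working session

There is one attempt and no reset: what is moved stays moved. The work goes in short steps, Python scripts to look and compute and a tool call to move; the robot and the scene stay as the last step left them, time stands still between calls to the robot, and variables do not carry over. Pictures are saved under pics/ and viewed, and the job is handed in when it is done.

Besides the shell and the picture viewer there is one more tool, called by a JSON object that holds its "op" and its "data", one argument or row to a line. servo_tool: Moves the arm, as the interface text tells. Its arguments: {"type":"object","properties":{"rows":{"type":"array"}},"required":["rows"]}

```bash
mkdir -p pics; ls; python3 - <<'E'
from rig import status, vision, r
import cv2,numpy as np
print(status.observe()); print(r.hold_point_z)
for n in ("side","top","wrist"):
    c=vision.capture(n); cv2.imwrite(f"pics/{n}0.png",c["color"]); 
    np.savez(f"{n}0.npz",**c)
    print(n,c["intrinsics"],c.get("T",c.get("tool_from_camera")))
E
```

```text
pics
{'time': 0.0, 'joint_positions': array([-7.80970253e+01,  9.11101719e+00,  9.15720510e+01, -2.77738354e-04,
        7.94220101e+01, -1.20379825e+01]), 'dq': array([-0.08510144,  0.09836108, -0.00760316, -0.02685901,  0.07259288,
        0.00160027]), 'joint_efforts': array([ 1.05351639e-03, -3.96007133e+01, -3.31426013e+01, -2.80396762e-04,
        8.40505207e-03,  5.25756803e-06]), 'eef_pos': array([ 0.23317464, -0.52489678,  0.20173402]), 'tcp_rot': array([[ 9.13963821e-01,  4.05795499e-01, -3.82926287e-04],
       [ 4.05795504e-01, -9.13962139e-01,  1.79354520e-03],
       [ 3.77832441e-04, -1.79462519e-03, -9.99998318e-01]]), 'contact_force': array([-0.20090113, -0.16076188,  0.31902725]), 'moment': array([ 0.0089342 , -0.01116105,  0.0262961 ]), 'width': 0.08511603933839096}
0.0187
side [[450.88703053   0.         317.62588535]
 [  0.         450.88703053 238.05370763]
 [  0.           0.           1.        ]] [[-0.65968393 -0.53535391  0.52745929  0.07258131]
 [-0.75140711  0.4831872  -0.44935229  0.41800872]
 [-0.01429907 -0.69276715 -0.72101957  0.76574645]
 [ 0.          0.          0.          1.        ]]
top [[540.11296738   0.         318.04121287]
 [  0.         540.11296738 238.63194417]
 [  0.           0.           1.        ]] [[-0.00428219 -0.99535794  0.09614696  0.42875111]
 [-0.9999297   0.00319893 -0.01141795  0.00315275]
 [ 0.01105738 -0.09618909 -0.99530166  1.29407642]
 [ 0.          0.          0.          1.        ]]
wrist [[371.64829954   0.         317.58379333]
 [  0.         371.64829954 239.16255138]
 [  0.           0.           1.        ]] [[-1.29681016e-04 -9.62131990e-01 -2.72583963e-01  6.74283484e-02]
 [ 9.99999783e-01 -3.00760680e-04  5.85839613e-04  7.26794852e-05]
 [-6.45637571e-04 -2.72583828e-01  9.62131820e-01 -1.71700764e-01]
 [ 0.00000000e+00  0.00000000e+00  0.00000000e+00  1.00000000e+00]]
```

View pics/side0.png

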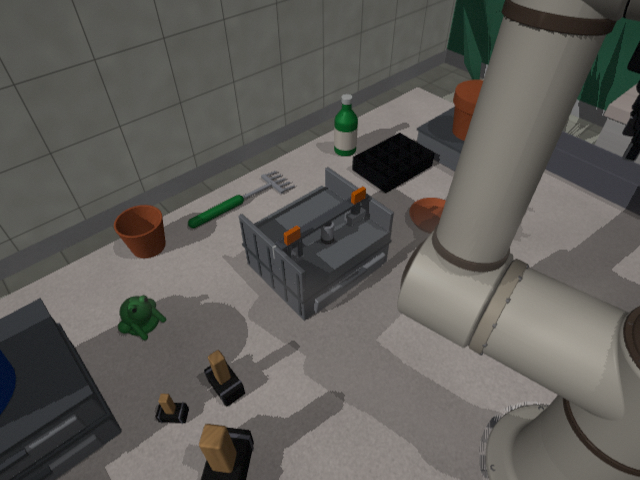

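View pics/top0.png

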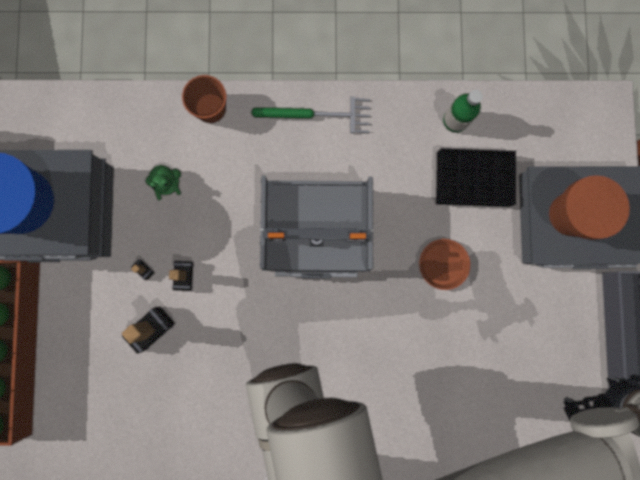

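View pics/wrist0.png

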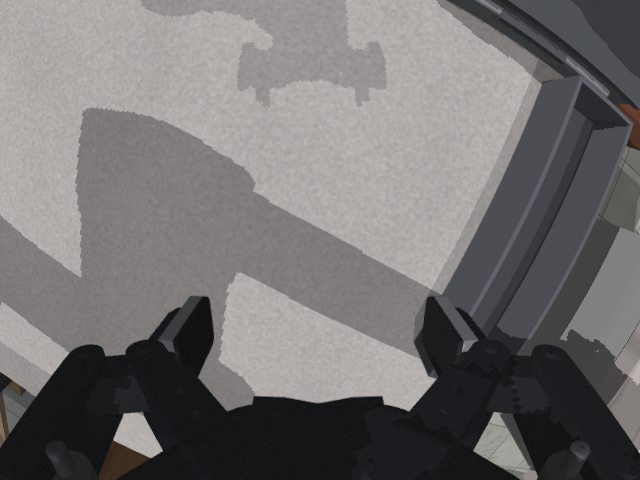

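The side view shows the middle-sized mallet at (222,375), the crate around (320,245), and the saucer partly hidden at (430,213). The top view shows the mallet at (182,275), ears at (274,236) and (358,236), nozzle at (317,241), saucer at (445,264), frog at (163,181) and tray at (476,177). Next I'll measure them.

```bash
cat > h.py <<'E'
import numpy as np,cv2
def load(n): return dict(np.load(n))
def ray(c,u,v):
    K=c["intrinsics"];d=np.array([(u-K[0,2])/K[0,0],(v-K[1,2])/K[1,1],1.])
    T=c["T"];return T[:3,3],T[:3,:3]@d
def onplane(c,u,v,z):
    o,d=ray(c,u,v);return o+d*(z-o[2])/d[2]
def cloud(c):
    K=c["intrinsics"];Z=c["range_z"];v,u=np.mgrid[:480,:640]
    P=np.stack([(u-K[0,2])/K[0,0]*Z,(v-K[1,2])/K[1,1]*Z,Z],-1)
    return P@c["T"][:3,:3].T+c["T"][:3,3]
def tri(c1,p1,c2,p2):
    o1,d1=ray(c1,*p1);o2,d2=ray(c2,*p2)
    A=np.stack([d1,-d2],1);s=np.linalg.lstsq(A,o2-o1,rcond=None)[0]
    a=o1+d1*s[0];b=o2+d2*s[1];return (a+b)/2,np.linalg.norm(a-b)
def rectz(P,m):
    q=P[m][:,:2]
    return cv2.minAreaRect((q*1000).astype(np.float32))
E
python3 - <<'E'
from h import *
for n in("top","side"):
    c=load(n+"0.npz");P=cloud(c);hsv=cv2.cvtColor(c["color"],cv2.COLOR_BGR2HSV)
    ok=c["range_z"]>0
    org=(hsv[...,0]<16)&(hsv[...,1]>200)&(hsv[...,2]>130)&ok
    k,l,s,ce=cv2.connectedComponentsWithStats(org.astype(np.uint8))
    print(n)
    for i in range(1,k):
        if s[i,4]>15: m=l==i;print('org',s[i],P[m].mean(0).round(4),P[m].min(0).round(3),P[m].max(0).round(3))
    # mallet region
    X,Y,Z=P[...,0],P[...,1],P[...,2]
    for name,(x0,x1,y0,y1) in dict(mid=(.3,.45,.2,.30),crate=(.3,.6,-.15,.15)).items():
        R=ok&(X>x0)&(X<x1)&(Y>y0)&(Y<y1)
        for lo,hi in((.028,.044),(.098,.114),(.145,.158)):
            m=R&(Z>lo)&(Z<hi)
            if m.sum()>10: print(name,lo,hi,m.sum(),rectz(P,m),np.median(Z[m]))
    print('bench z',np.median(Z[ok&(abs(Z)<.02)]))
c=load("top0.npz")
cv2.imwrite("pics/topz.png",cv2.resize(c["color"][170:300,110:500],None,fx=2,fy=2,interpolation=cv2.INTER_CUBIC))
c=load("side0.npz")
cv2.imwrite("pics/sidez.png",cv2.resize(c["color"][160:420,140:460],None,fx=2.3,fy=2.3,interpolation=cv2.INTER_CUBIC))
E
```

```text
top
mid 0.028 0.044 49 ((440.0060729980469, 293.12921142578125), (13.385457038879395, 16.211183547973633), 89.81033325195312) 0.03572508323347945
crate 0.098 0.114 3410 ((538.1101684570312, -3.3619384765625), (228.87847900390625, 123.15130615234375), 89.77346801757812) 0.10050694395533566
crate 0.145 0.158 777 ((537.7905883789062, -7.251289367675781), (241.03250122070312, 122.10150909423828), 89.74446868896484) 0.15247002097717322
bench z -5.55240375692545e-05
side
org [352 187  13   9  41] [ 0.5427 -0.0902  0.1836] [ 0.538 -0.106  0.18 ] [ 0.547 -0.076  0.186]
org [284 226  16  17  62] [0.5444 0.0808 0.1827] [0.54  0.064 0.168] [0.549 0.095 0.186]
mid 0.028 0.044 86 ((439.98016357421875, 293.7274475097656), (12.266141891479492, 20.10783576965332), 89.48192596435547) 0.03511566247170883
crate 0.028 0.044 447 ((489.51312255859375, 19.68891143798828), (268.1594543457031, 109.26190185546875), 62.55644989013672) 0.036051055765767726
crate 0.098 0.114 2742 ((536.560546875, -4.058143615722656), (241.27667236328125, 125.06765747070312), 89.64955139160156) 0.09938218961294887
crate 0.145 0.158 954 ((537.1112060546875, -5.901092529296875), (241.4171142578125, 125.29952239990234), 89.91400146484375) 0.1511900761573411
bench z -0.0010085561571130386
```

```bash
python3 - <<'E'
from h import *
c=load("top0.npz");P=cloud(c);hsv=cv2.cvtColor(c["color"],cv2.COLOR_BGR2HSV)
g=(hsv[...,0]>35)&(hsv[...,0]<90)&(hsv[...,1]>120)
# saucer by reddish colour around (445,264)
m=np.zeros((480,640),bool); m[230:300,410:480]=True
s=m&(hsv[...,0]<16)&(hsv[...,1]>90)
print(s.sum()); 
cnt=max(cv2.findContours(s.astype(np.uint8),0,1)[0],key=cv2.contourArea)
print(cv2.fitEllipse(cnt),cv2.minEnclosingCircle(cnt))
(u,v),_=cv2.minEnclosingCircle(cnt); print(onplane(c,u,v,.02),onplane(c,u,v,.01))
q=P[s]; print(q.min(0),q.max(0)); r=q[q[:,2]>.015]; 
hull=[onplane(c,*p[0],.02)[:2] for p in cnt]; print(cv2.minEnclosingCircle((np.array(hull)*1000).astype(np.float32)))
fr=g&(np.mgrid[:480,:640][1]<200);print('frog',P[fr].mean(0),P[fr].min(0),P[fr].max(0))
E
```

```text
2003
((444.5111083984375, 263.7904357910156), (48.812740325927734, 50.43699264526367), 130.30227661132812) ((444.51885986328125, 263.8396301269531), 25.585193634033203)
[ 0.49095962 -0.3104099   0.02      ] [ 0.49144788 -0.312871    0.01      ]
[ 0.42875111 -0.3706442  -0.00169811] [0.55030212 0.00315275 1.29407642]
((491.9729919433594, -310.4007568359375), 60.49290466308594)
frog [0.45067521 0.57854813 0.0925872 ] [0.13412655 0.00315275 0.01955374] [0.71562167 0.68995849 1.29407642]
```

```bash
python3 - <<'E'
from h import *
for n in("top","side"):
    c=load(n+"0.npz");P=cloud(c);hsv=cv2.cvtColor(c["color"],cv2.COLOR_BGR2HSV)
    ok=c["range_z"]>0;X,Y,Z=P[...,0],P[...,1],P[...,2]
    print(n)
    for name,(x0,x1,y0,y1),hs in (("mid",(.4,.54,.245,.36),((.028,.044),(.098,.114))),("crate",(.4,.75,-.16,.16),((.096,.104),(.145,.156),(.176,.19)))):
        R=ok&(X>x0)&(X<x1)&(Y>y0)&(Y<y1)
        for lo,hi in hs:
            m=R&(Z>lo)&(Z<hi)
            if m.sum()>5: print(name,lo,hi,m.sum(),rectz(P,m),np.median(Z[m]),P[m].mean(0))
    R=ok&(X>.4)&(X<.75)&(abs(Y)<.2)&(Z>.147)&(Z<.157)
    for yc in (.11,-.125):
        m=R&(abs(Y-yc)<.03); print('wall',m.sum(),P[m].min(0),P[m].max(0),rectz(P,m))
    # nozzle cand
    m=ok&(abs(X-.536)<.04)&(abs(Y+.005)<.03)&(Z>.12)&(Z<.175);print('noz',m.sum(),P[m].mean(0),P[m].min(0),P[m].max(0))
E
```

```text
top
mid 0.028 0.044 416 ((466.4000244140625, 305.09075927734375), (41.31785583496094, 69.7775650024414), 88.32561492919922) 0.0357225154591968 [0.46541087 0.30306182 0.03581159]
mid 0.098 0.114 106 ((465.6956481933594, 305.327392578125), (19.927059173583984, 23.037551879882812), 0.2622888386249542) 0.10566815698453558 [0.46554869 0.30476202 0.10543047]
crate 0.096 0.104 6549 ((575.781982421875, -3.9557037353515625), (228.07290649414062, 200.16598510742188), 89.28545379638672) 0.09984935598748113 [ 0.57389754 -0.0079181   0.09990357]
crate 0.145 0.156 924 ((575.956787109375, -7.64013671875), (240.40737915039062, 199.92630004882812), 89.37549591064453) 0.1515552294139737 [ 0.57114677 -0.00735955  0.15142617]
crate 0.176 0.19 157 ((547.592529296875, -6.871757507324219), (200.10556030273438, 19.65587615966797), 88.79141235351562) 0.18445168309017412 [ 0.54360119 -0.00789105  0.18409769]
wall 429 [0.4772569  0.08774937 0.14716627] [0.67718447 0.11317223 0.15691608] ((577.1408081054688, 99.92111206054688), (24.964872360229492, 199.92784118652344), 89.45535278320312)
wall 417 [ 0.47621064 -
[... 963 characters left out ...]
3 [0.56182067 0.01490105 0.15033259]
crate 0.176 0.19 211 ((543.2115478515625, -6.7635040283203125), (203.1456756591797, 11.760300636291504), 89.34666442871094) 0.18266325081162416 [0.54191993 0.00309332 0.18188047]
wall 498 [0.47635543 0.08012262 0.14705657] [0.67617111 0.11484507 0.15692901] ((576.2084350585938, 97.2589111328125), (34.59523391723633, 199.79501342773438), 89.7420883178711)
wall 305 [ 0.47429413 -0.1273817   0.14700319] [ 0.67084383 -0.09594464  0.15622827] ((572.6055908203125, -111.51766204833984), (30.79170036315918, 196.56192016601562), 89.71124267578125)
noz 467 [ 0.54263082 -0.00371289  0.15052579] [ 0.52811581 -0.03493342  0.1200422 ] [0.56193354 0.02490691 0.16150392]
```

View pics/topz.png

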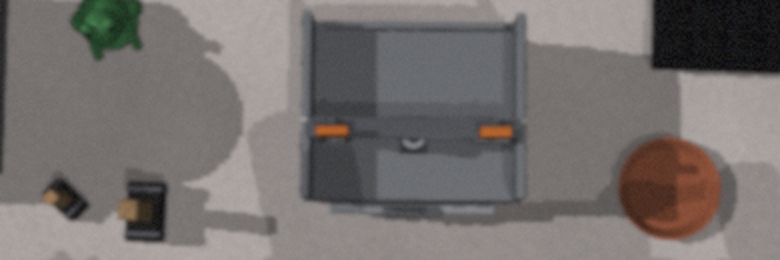

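View pics/sidez.png

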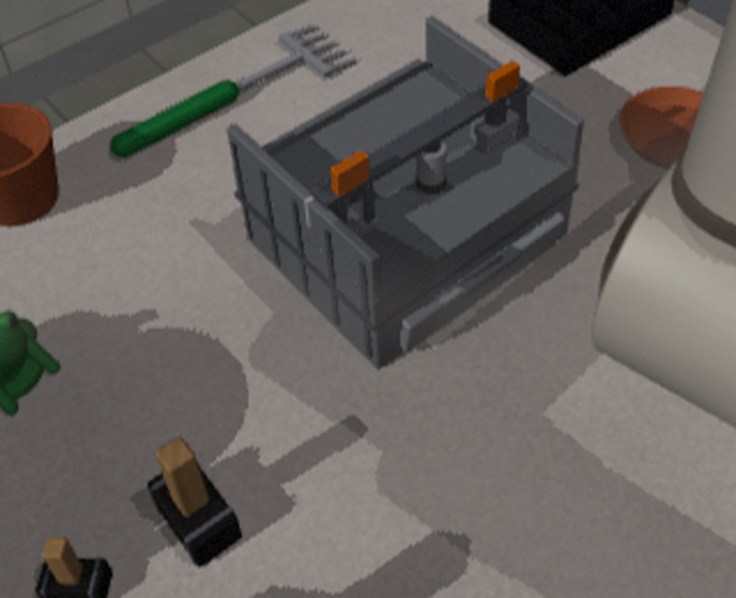

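```bash
cat >> h.py <<'E'
def Rdown(yaw):
    a=np.radians(yaw);x=np.array([np.cos(a),np.sin(a),0]);z=np.array([0,0,-1.]);return np.stack([x,np.cross(z,x),z],1)
def plan(pos,yaw):
    from rig import status
    from scipy.spatial.transform import Rotation as Ro
    s=status.observe();R=np.array(s["tcp_rot"]);d=R.T@(np.array(pos)-s["eef_pos"])
    rv=Ro.from_matrix(R.T@Rdown(yaw)).as_rotvec()
    print("t",s["time"],"pos",s["eef_pos"].round(4),"F",s["contact_force"].round(2),"w",round(s["width"],4));print("shift",d.round(4),"rv",rv.round(4))
E
python3 -c "
from h import *
plan([.466,.306,.25],89.5)"
```

```text
t 0.15 pos [ 0.2332 -0.525   0.202 ] F [0.11 0.11 0.66] w 0.0853
shift [ 0.55   -0.6651 -0.047 ] rv [-1.1000e-03 -1.1000e-03 -1.1442e+00]
```

{"op": "servo_tool", "data": {
  "rows": [
    [0.1, -0.1, -0.047, 0, 0, -0.15, -1],
    [0.55, -0.665, -0.047, 0, 0, -1.144, -1],
    [0.55, -0.665, -0.047, 0, 0, -1.144, -1],
    [0.55, -0.665, -0.047, 0, 0, -1.144, -1],
    [0.55, -0.665, -0.047, 0, 0, -1.144, -1],
    [0.55, -0.665, -0.047, 0, 0, -1.144, -1],
    [0.55, -0.665, -0.047, 0, 0, -1.144, -1],
    [0.55, -0.665, -0.047, 0, 0, -1.144, -1],
    [0.55, -0.665, -0.047, 0, 0, -1.144, -1],
    [0.55, -0.665, -0.047, 0, 0, -1.144, -1],
    [0.55, -0.665, -0.047, 0, 0, -1.144, -1],
    [0.55, -0.665, -0.047, 0, 0, -1.144, -1]
  ]
}}

```text
time: 1.65
eef_pos: [0.4355, 0.1949, 0.2457]
tcp_rot: [[0.008, 1.0, 0.0], [1.0, -0.008, -0.0], [-0.0, 0.0, -1.0]]
contact_force: [0.3, -1.3, -0.6]
width: 0.0856
```

```bash
python3 -c "
from h import *
plan([.466,.306,.25],89.5)"
```

```text
t 1.65 pos [0.4355 0.1949 0.2457] F [ 0.31 -1.27 -0.6 ] w 0.0856
shift [ 0.1113  0.0296 -0.0043] rv [0.0004 0.0002 0.0003]
```

{"op": "servo_tool", "data": {
  "rows": [
    [0, 0, 0, 0, 0, 0, -1],
    [0, 0, 0, 0, 0, 0, -1]
  ]
}}

```text
time: 1.9
eef_pos: [0.435, 0.1924, 0.2453]
tcp_rot: [[0.008, 1.0, -0.001], [1.0, -0.008, -0.001], [-0.001, -0.001, -1.0]]
contact_force: [-0.2, -0.3, -0.9]
width: 0.0851
```

```bash
python3 - <<'E'
from h import *
from rig import vision
plan([.466,.306,.25],89.5)
c=vision.capture("wrist");cv2.imwrite("pics/w1.png",c["color"])
E
```

```text
t 1.9 pos [0.435  0.1924 0.2453] F [-0.16 -0.28 -0.93] w 0.0851
shift [ 0.1138  0.03   -0.0048] rv [-0.001   0.0007  0.0003]
```

View pics/w1.png

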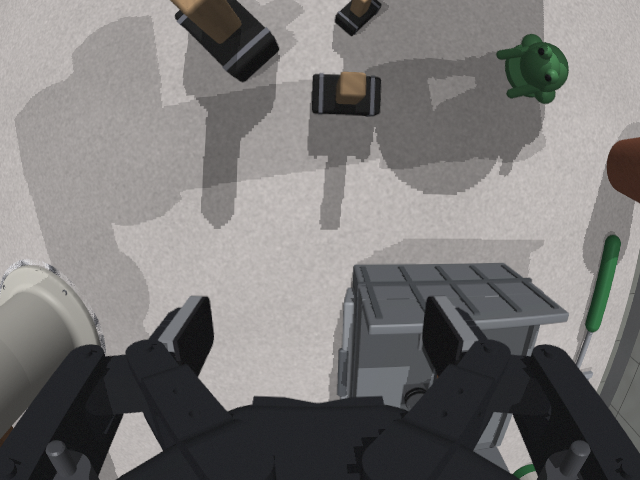

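The wrist view shows the middle mallet's handle top at about (352,80), between the large mallet (205,20) and the crate. I'll cross-check its position from this view and check the clearance of the large mallet.

```bash
cat >> h.py <<'E'
def wray(c,s,u,v):
    K=c["intrinsics"];x=u-K[0,2];y=v-K[1,2];rr=np.hypot(x,y);th=rr/K[0,0]
    d=np.array([np.sin(th)*x/rr,np.sin(th)*y/rr,np.cos(th)])
    T=c["tool_from_camera"];R=np.array(s["tcp_rot"])
    return R@T[:3,3]+s["eef_pos"],R@(T[:3,:3]@d)
def wplane(c,s,u,v,z):
    o,d=wray(c,s,u,v);return o+d*(z-o[2])/d[2]
E
python3 - <<'E'
from h import *
from rig import vision,status
s=status.observe();c=vision.capture("wrist")
# handle top quad colour mask
hsv=cv2.cvtColor(c["color"],cv2.COLOR_BGR2HSV)
m=((hsv[...,0]>8)&(hsv[...,0]<22)&(hsv[...,1]>90)).astype(np.uint8);m[:60]=0;m[110:]=0;m[:,:330]=0;m[:,385:]=0
ys,xs=np.nonzero(m);print(xs.min(),xs.max(),ys.min(),ys.max())
o,d=wray(c,s,(xs.min()+xs.max())/2,(ys.min()+ys.max())/2)
for z in(.1,.106):print(z,wplane(c,s,353,77,z),wplane(c,s,352,97,.0))
t=load("top0.npz");P=cloud(t);q=P[290:355,115:180].reshape(-1,3);q=q[(q[:,2]<1)&(q[:,2]>.05)];print('large',q.min(0),q.max(0))
# bench colour px tri of mallet head top centre w/ wrist depth
K=c["intrinsics"];Z=c["range_z"]
print(Z[80,352],Z[105,330])
E
```

```text
336 364 71 102
0.1 [0.46458044 0.31130638 0.1       ] [0.47273763 0.30446585 0.        ]
0.106 [0.46401119 0.31034079 0.106     ] [0.47273763 0.30446585 0.        ]
large [0.2906467  0.32546593 0.05000401] [0.39363264 0.43397889 0.15900086]
0.28570294 0.3561854
```

{"op": "servo_tool", "data": {
  "rows": [
    [0.057, 0.03, 0.04, 0, 0, 0, -1],
    [0.1145, 0.03, 0.08, 0, 0, 0, -1],
    [0.1145, 0.03, 0.1, 0, 0, 0, -1],
    [0.1145, 0.03, 0.1, 0, 0, 0, -1],
    [0.1145, 0.03, 0.1, 0, 0, 0, -1]
  ]
}}

```text
time: 2.62
eef_pos: [0.4675, 0.3057, 0.1473]
tcp_rot: [[0.011, 1.0, 0.002], [1.0, -0.011, 0.0], [0.0, 0.002, -1.0]]
contact_force: [-0.0, -0.4, 1.3]
width: 0.0853
```

```bash
python3 - <<'E'
from h import *
from rig import vision
plan([.4655,.3065,.042],89.5)
c=vision.capture("wrist");cv2.imwrite("pics/w2.png",c["color"])
E
```

```text
t 2.625 pos [0.4675 0.3057 0.1473] F [-0.03 -0.39  1.34] w 0.0853
shift [ 0.0007 -0.0022  0.1053] rv [ 0.0019 -0.0004 -0.0021]
```

View pics/w2.png

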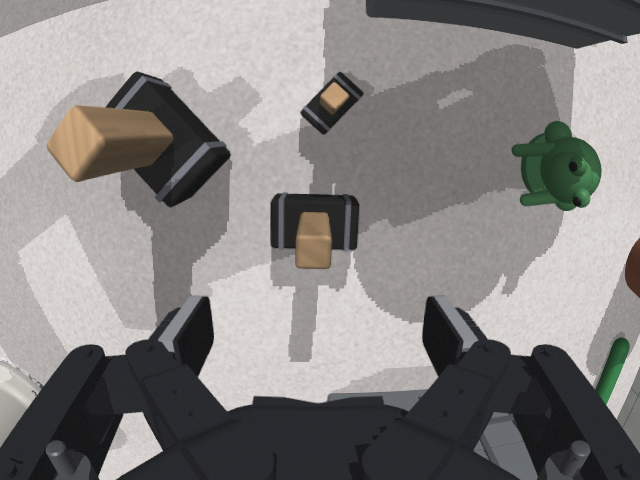

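The handle at (314,250) is centred between the fingers. I'll descend and grip it.

{"op": "servo_tool", "data": {
  "rows": [
    [0.001, -0.002, 0.04, 0, 0, 0, -1],
    [0.001, -0.002, 0.08, 0, 0, 0, -1],
    [0.001, -0.002, 0.105, 0, 0, 0, -1],
    [0.001, -0.002, 0.105, 0, 0, 0, -1],
    [0.001, -0.002, 0.105, 0, 0, 0, 1],
    [0.001, -0.002, 0.105, 0, 0, 0, 1],
    [0.001, -0.002, 0.105, 0, 0, 0, 1],
    [0.001, -0.002, 0.105, 0, 0, 0, 1],
    [0.001, -0.002, 0.105, 0, 0, 0, 1],
    [0.001, -0.002, 0.105, 0, 0, 0, 1],
    [0.001, -0.002, 0.105, 0, 0, 0, 1]
  ]
}}

```text
time: 4.05
eef_pos: [0.4653, 0.3083, 0.0418]
tcp_rot: [[0.009, 1.0, 0.002], [1.0, -0.009, 0.001], [0.001, 0.002, -1.0]]
contact_force: [-0.7, -0.2, 6.2]
width: 0.0213
```

```bash
python3 - <<'E'
from h import *
from rig import vision
plan([.4655,.3065,.042],89.5)
c=vision.capture("wrist");cv2.imwrite("pics/w3.png",c["color"])
E
```

```text
t 4.05 pos [0.4653 0.3083 0.0418] F [-0.68 -0.17  6.18] w 0.0213
shift [-0.0018  0.0002 -0.0003] rv [ 0.0016 -0.0006 -0.0002]
```

View pics/w3.png

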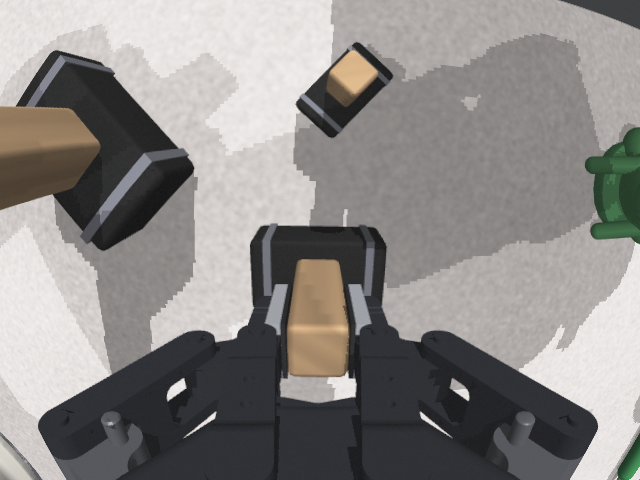

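{"op": "servo_tool", "data": {
  "rows": [
    [0, 0, -0.03, 0, 0, 0, 1],
    [0, 0, -0.08, 0, 0, 0, 1],
    [0, 0, -0.13, 0, 0, 0, 1],
    [-0.02, 0, -0.18, 0, 0, 0, 1],
    [-0.06, 0, -0.205, 0, 0, 0, 1],
    [-0.105, 0, -0.205, 0, 0, 0, 1],
    [-0.15, 0, -0.205, 0, 0, 0, 1],
    [-0.195, 0, -0.205, 0, 0, 0, 1],
    [-0.223, 0, -0.205, 0, 0, 0, 1],
    [-0.229, 0, -0.205, 0, 0, 0, 1],
    [-0.229, 0, -0.205, 0, 0, 0, 1],
    [-0.229, 0, -0.205, 0, 0, 0, 1]
  ]
}}

```text
time: 5.6
eef_pos: [0.4622, 0.08, 0.2454]
tcp_rot: [[0.008, 1.0, -0.001], [1.0, -0.008, 0.001], [0.001, -0.001, -1.0]]
contact_force: [-0.3, 0.2, -3.0]
width: 0.0215
```

```bash
python3 - <<'E'
from h import *
from rig import vision
plan([.480,.079,.199],89.5)
for n in("side","top"):
    c=vision.capture(n);np.savez(n+"1.npz",**c)
    cv2.imwrite("pics/%s1.png"%n,cv2.resize(c["color"][130:330,180:480],None,fx=2.5,fy=2.5))
    P=cloud(c);Z=P[...,2];hsv=cv2.cvtColor(c["color"],cv2.COLOR_BGR2HSV)
    # black head
    m=(hsv[...,2]<60)&(abs(P[...,1]-.079)<.03)&(P[...,0]>.40)&(P[...,0]<.52)&(Z>.17)&(Z<.25)
    print(n,m.sum(),P[m].min(0),P[m].max(0))
E
```

```text
t 5.6 pos [0.4622 0.08   0.2454] F [-0.33  0.21 -3.01] w 0.0215
shift [-0.0008  0.0179  0.0464] rv [-0.0007 -0.0005  0.001 ]
side 960 [0.42666013 0.05868634 0.20170038] [0.49774578 0.10044248 0.24955694]Traceback (most recent call last):
  File "<stdin>", line 10, in <module>
    return umr_minimum(a, axis, None, out, keepdims, initial, where)
ValueError: zero-size array to reduction operation minimum which has no identity
```

View pics/side1.png

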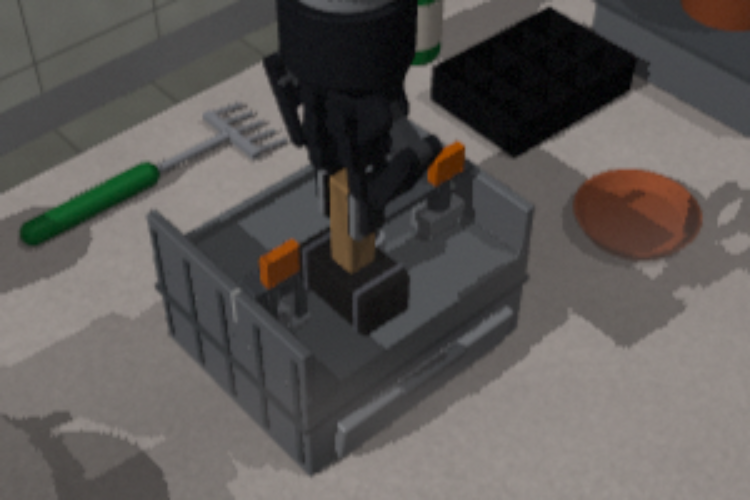

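View pics/top1.png

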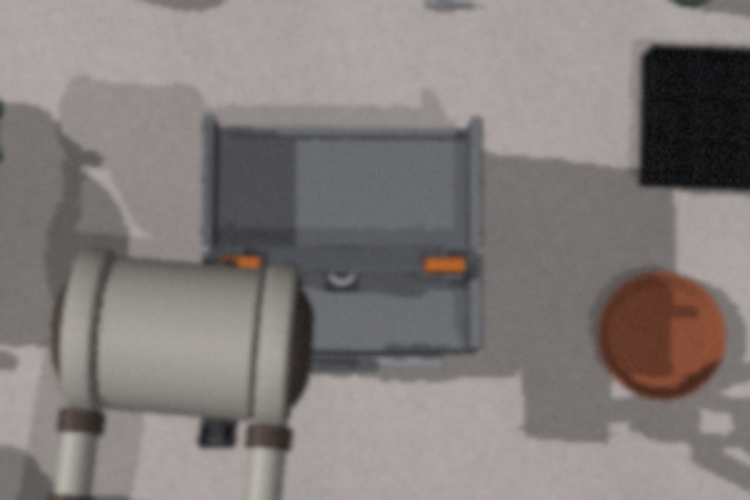

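The side view shows the mallet held upright at y≈0.08 m in front of the left ear, with its front face at x≈0.498. I'll lower it to ear height and stop about 10 mm short.

{"op": "servo_tool", "data": {
  "rows": [
    [-0.001, 0.01, 0.02, 0, 0, 0, 1],
    [-0.001, 0.02, 0.0465, 0, 0, 0, 1],
    [-0.001, 0.032, 0.0465, 0, 0, 0, 1],
    [-0.001, 0.032, 0.0465, 0, 0, 0, 1],
    [-0.001, 0.032, 0.0465, 0, 0, 0, 1]
  ]
}}

```text
time: 6.32
eef_pos: [0.495, 0.0778, 0.2006]
tcp_rot: [[0.009, 1.0, 0.002], [1.0, -0.009, -0.0], [-0.0, 0.002, -1.0]]
contact_force: [0.4, 0.2, -2.6]
width: 0.0216
```

```bash
python3 - <<'E'
from h import *
plan([.494,.079,.199],89.5)
plan([.494,.079,.199],89.5)
E
```

```text
t 6.325 pos [0.495  0.0778 0.2006] F [ 0.44  0.22 -2.56] w 0.0216
shift [ 0.0012 -0.0011  0.0016] rv [0.0019 0.0002 0.0001]
t 6.325 pos [0.495  0.0778 0.2006] F [ 0.44  0.22 -2.56] w 0.0216
shift [ 0.0012 -0.0011  0.0016] rv [0.0019 0.0002 0.0001]
```

{"op": "servo_tool", "data": {
  "rows": [
    [0.001, 0.002, 0.001, 0, 0, 0, 1],
    [0.001, 0.004, 0.001, 0, 0, 0, 1],
    [0.001, 0.006, 0.001, 0, 0, 0, 1]
  ]
}}

```text
time: 6.7
eef_pos: [0.5005, 0.0786, 0.1984]
tcp_rot: [[0.009, 1.0, 0.0], [1.0, -0.009, -0.0], [-0.0, 0.0, -1.0]]
contact_force: [-0.3, -0.8, -2.6]
width: 0.0213
```

{"op": "servo_tool", "data": {
  "rows": [
    [0, 0.0015, 0, 0, 0, 0, 1]
  ]
}}

```text
time: 6.82
eef_pos: [0.502, 0.0786, 0.1983]
tcp_rot: [[0.009, 1.0, 0.0], [1.0, -0.009, -0.0], [-0.0, 0.0, -1.0]]
contact_force: [0.4, -0.7, -3.1]
width: 0.0217
```

{"op": "servo_tool", "data": {
  "rows": [
    [0, 0.0015, 0, 0, 0, 0, 1]
  ]
}}

```text
time: 6.95
eef_pos: [0.5035, 0.0786, 0.1982]
tcp_rot: [[0.009, 1.0, -0.0], [1.0, -0.009, 0.0], [0.0, -0.0, -1.0]]
contact_force: [0.4, -0.5, -3.1]
width: 0.0211
```

{"op": "servo_tool", "data": {
  "rows": [
    [0, 0.0015, 0, 0, 0, 0, 1]
  ]
}}

```text
time: 7.08
eef_pos: [0.5042, 0.0785, 0.1982]
tcp_rot: [[0.009, 1.0, -0.002], [1.0, -0.009, -0.0], [-0.0, -0.002, -1.0]]
contact_force: [-3.9, -1.0, -0.2]
width: 0.0214
```

{"op": "servo_tool", "data": {
  "rows": [
    [0, 0.0015, 0, 0, 0, 0, 1]
  ]
}}

```text
time: 7.2
eef_pos: [0.5047, 0.0785, 0.1981]
tcp_rot: [[0.009, 1.0, -0.005], [1.0, -0.009, -0.0], [-0.0, -0.005, -1.0]]
contact_force: [-8.8, -0.1, 1.3]
width: 0.0212
```

{"op": "servo_tool", "data": {
  "rows": [
    [0, 0.001, 0, 0, 0, 0, 1]
  ]
}}

```text
time: 7.32
eef_pos: [0.5049, 0.0785, 0.198]
tcp_rot: [[0.009, 1.0, -0.007], [1.0, -0.009, -0.0], [-0.0, -0.007, -1.0]]
contact_force: [-11.2, -1.7, 3.3]
width: 0.0214
```

{"op": "servo_tool", "data": {
  "rows": [
    [0, 0.001, 0, 0, 0, 0, 1]
  ]
}}

```text
time: 7.45
eef_pos: [0.5054, 0.0785, 0.198]
tcp_rot: [[0.008, 1.0, -0.008], [1.0, -0.008, -0.0], [-0.001, -0.008, -1.0]]
contact_force: [-12.4, -1.8, 5.5]
width: 0.0212
```

{"op": "servo_tool", "data": {
  "rows": [
    [0, 0.0005, -0.001, 0, 0, 0, 1]
  ]
}}

```text
time: 7.58
eef_pos: [0.5054, 0.0785, 0.1982]
tcp_rot: [[0.009, 1.0, -0.009], [1.0, -0.009, -0.0], [-0.0, -0.009, -1.0]]
contact_force: [-10.5, -0.8, -1.2]
width: 0.0213
```

{"op": "servo_tool", "data": {
  "rows": [
    [0, 0.001, -0.0005, 0, 0, 0, 1]
  ]
}}

```text
time: 7.7
eef_pos: [0.5058, 0.0785, 0.1983]
tcp_rot: [[0.008, 1.0, -0.011], [1.0, -0.008, -0.0], [-0.001, -0.011, -1.0]]
contact_force: [-12.3, -1.3, 0.9]
width: 0.0214
```

{"op": "servo_tool", "data": {
  "rows": [
    [0, 0.001, -0.0003, 0, 0, 0, 1]
  ]
}}

```text
time: 7.82
eef_pos: [0.5065, 0.0785, 0.1983]
tcp_rot: [[0.008, 1.0, -0.012], [1.0, -0.008, -0.0], [-0.0, -0.012, -1.0]]
contact_force: [-13.4, -1.2, -0.2]
width: 0.0214
```

{"op": "servo_tool", "data": {
  "rows": [
    [0, 0.001, -0.0003, 0, 0, 0, 1]
  ]
}}

```text
time: 7.95
eef_pos: [0.5071, 0.0786, 0.1984]
tcp_rot: [[0.009, 1.0, -0.013], [1.0, -0.009, -0.0], [-0.0, -0.013, -1.0]]
contact_force: [-13.7, -1.0, 0.4]
width: 0.0212
```

{"op": "servo_tool", "data": {
  "rows": [
    [0, 0.0015, -0.0003, 0, 0, 0, 1]
  ]
}}

```text
time: 8.07
eef_pos: [0.5081, 0.0787, 0.1985]
tcp_rot: [[0.009, 1.0, -0.014], [1.0, -0.009, -0.0], [-0.0, -0.014, -1.0]]
contact_force: [-15.0, -0.4, 0.0]
width: 0.0211
```

{"op": "servo_tool", "data": {
  "rows": [
    [0, 0.001, -0.0003, 0, 0, 0, 1]
  ]
}}

```text
time: 8.2
eef_pos: [0.5087, 0.0787, 0.1986]
tcp_rot: [[0.009, 1.0, -0.015], [1.0, -0.009, 0.0], [-0.0, -0.015, -1.0]]
contact_force: [-15.6, -1.0, 0.7]
width: 0.0212
```

{"op": "servo_tool", "data": {
  "rows": [
    [0, -0.008, 0, 0, 0, 0, 1],
    [-0.02, -0.02, 0.002, 0, 0, 0, 1],
    [-0.065, -0.02, 0.002, 0, 0, 0, 1],
    [-0.11, -0.02, 0.002, 0, 0, 0, 1],
    [-0.15, -0.02, 0.002, 0, 0, 0, 1],
    [-0.17, -0.02, 0.002, 0, 0, 0, 1],
    [-0.17, -0.018, 0.002, 0, 0, 0, 1],
    [-0.17, -0.015, 0.002, 0, 0, 0, 1]
  ]
}}

```text
time: 9.2
eef_pos: [0.4983, -0.0908, 0.1991]
tcp_rot: [[0.009, 1.0, 0.001], [1.0, -0.009, 0.0], [0.0, 0.001, -1.0]]
contact_force: [0.1, 0.0, -3.0]
width: 0.0215
```

{"op": "servo_tool", "data": {
  "rows": [
    [0, 0.002, 0, 0, 0, 0, 1]
  ]
}}

```text
time: 9.32
eef_pos: [0.5002, -0.0905, 0.199]
tcp_rot: [[0.008, 1.0, 0.0], [1.0, -0.008, 0.0], [0.0, 0.0, -1.0]]
contact_force: [0.2, -0.1, -3.1]
width: 0.0211
```

{"op": "servo_tool", "data": {
  "rows": [
    [0, 0.002, 0, 0, 0, 0, 1]
  ]
}}

```text
time: 9.45
eef_pos: [0.5019, -0.0907, 0.1989]
tcp_rot: [[0.008, 1.0, -0.0], [1.0, -0.008, 0.0], [0.0, -0.0, -1.0]]
contact_force: [-3.2, -0.1, -0.7]
width: 0.0213
```

```bash
cat > ears.py <<'E'
from h import *
from rig import vision
import sys
c=vision.capture("side");hsv=cv2.cvtColor(c["color"],cv2.COLOR_BGR2HSV);P=cloud(c)
org=((hsv[...,0]<16)&(hsv[...,1]>190)&(hsv[...,2]>100))
org[:170]=0;org[290:]=0;org[:,:260]=0;org[:,395:]=0
k,l,s,ce=cv2.connectedComponentsWithStats(org.astype(np.uint8))
for i in range(1,k):
    if s[i,4]>15:
        q=P[l==i];q=q[(q[:,2]>.155)&(q[:,2]<.19)]; 
        if len(q)<10: continue
        f=q[(q[:,2]<.18)]
        print(s[i],'y',q[:,1].min().round(3),q[:,1].max().round(3),'xmin..med',q[:,0].min().round(4),np.percentile(q[:,0],15).round(4),'front med',np.median(f[:,0]).round(4) if len(f) else None)
if len(sys.argv)>1: cv2.imwrite("pics/%s.png"%sys.argv[1],cv2.resize(c["color"][150:330,200:480],None,fx=2.8,fy=2.8))
plan([.5,-.091,.1985],89.5)
E
python3 ears.py s2
```

```text
[351 187  13  17  39] y -0.107 -0.074 xmin..med 0.5387 0.5408 front med 0.5433
[283 226  16  18  81] y 0.064 0.096 xmin..med 0.5415 0.5437 front med 0.5466
t 9.5 pos [ 0.5018 -0.0908  0.1989] F [-0.77 -0.57 -2.61] w 0.0208
shift [-0.0003 -0.0018  0.0004] rv [-0.0009 -0.0002  0.0007]
```

View pics/s2.png

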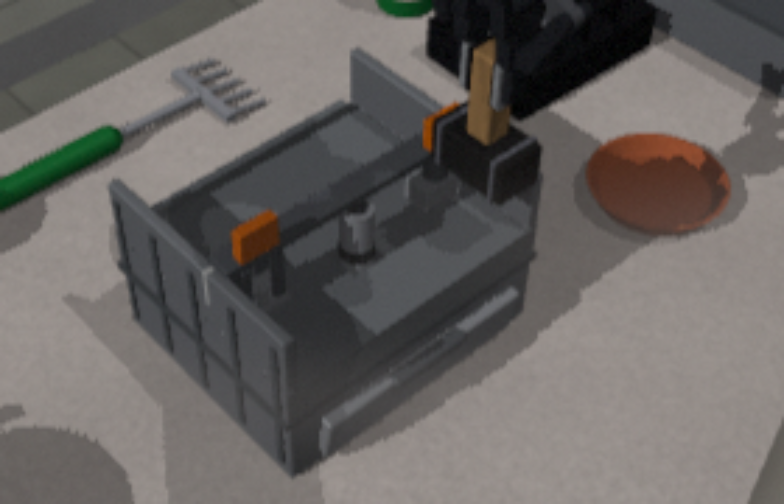

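Both ears are visible in the side view. The left one leads by a few mm, and the mallet now touches the right ear at TCP x≈0.502. I'll push the right side.

{"op": "servo_tool", "data": {
  "rows": [
    [0, 0.002, -0.0004, 0, 0, 0, 1]
  ]
}}

```text
time: 9.62
eef_pos: [0.5023, -0.0909, 0.199]
tcp_rot: [[0.008, 1.0, -0.005], [1.0, -0.008, 0.001], [0.001, -0.005, -1.0]]
contact_force: [-8.7, 0.9, 0.8]
width: 0.0214
```

{"op": "servo_tool", "data": {
  "rows": [
    [0, 0.0015, -0.0004, 0, 0, 0, 1]
  ]
}}

```text
time: 9.75
eef_pos: [0.5027, -0.091, 0.1992]
tcp_rot: [[0.008, 1.0, -0.007], [1.0, -0.008, 0.001], [0.001, -0.007, -1.0]]
contact_force: [-9.9, 1.0, 1.0]
width: 0.0215
```

{"op": "servo_tool", "data": {
  "rows": [
    [0, 0.001, -0.0004, 0, 0, 0, 1]
  ]
}}

```text
time: 9.88
eef_pos: [0.5032, -0.091, 0.1993]
tcp_rot: [[0.008, 1.0, -0.009], [1.0, -0.008, 0.001], [0.001, -0.009, -1.0]]
contact_force: [-12.0, 0.1, -0.1]
width: 0.0212
```

{"op": "servo_tool", "data": {
  "rows": [
    [0, 0.0015, -0.0003, 0, 0, 0, 1]
  ]
}}

```text
time: 10.0
eef_pos: [0.5042, -0.0911, 0.1993]
tcp_rot: [[0.008, 1.0, -0.01], [1.0, -0.008, 0.001], [0.001, -0.01, -1.0]]
contact_force: [-12.7, -1.0, 0.8]
width: 0.0214
```

{"op": "servo_tool", "data": {
  "rows": [
    [0, 0.0015, -0.0003, 0, 0, 0, 1]
  ]
}}

```text
time: 10.12
eef_pos: [0.5054, -0.0911, 0.1993]
tcp_rot: [[0.008, 1.0, -0.011], [1.0, -0.008, 0.001], [0.001, -0.011, -1.0]]
contact_force: [-12.2, -0.3, 0.3]
width: 0.0212
```

{"op": "servo_tool", "data": {
  "rows": [
    [0, 0.0015, -0.0003, 0, 0, 0, 1]
  ]
}}

```text
time: 10.25
eef_pos: [0.5066, -0.0912, 0.1994]
tcp_rot: [[0.008, 1.0, -0.012], [1.0, -0.008, 0.001], [0.001, -0.012, -1.0]]
contact_force: [-12.5, -1.3, -0.7]
width: 0.0212
```

Steady near 12 N and moving; I'll continue.

{"op": "servo_tool", "data": {
  "rows": [
    [0, 0.0015, -0.0002, 0, 0, 0, 1]
  ]
}}

```text
time: 10.38
eef_pos: [0.5077, -0.0913, 0.1995]
tcp_rot: [[0.008, 1.0, -0.012], [1.0, -0.008, 0.001], [0.001, -0.012, -1.0]]
contact_force: [-13.2, -1.0, 1.3]
width: 0.0213
```

{"op": "servo_tool", "data": {
  "rows": [
    [0, 0.0015, -0.0002, 0, 0, 0, 1]
  ]
}}

```text
time: 10.5
eef_pos: [0.5089, -0.0913, 0.1995]
tcp_rot: [[0.008, 1.0, -0.013], [1.0, -0.008, 0.001], [0.0, -0.013, -1.0]]
contact_force: [-14.8, -1.3, -0.7]
width: 0.0212
```

{"op": "servo_tool", "data": {
  "rows": [
    [0, 0.0015, -0.0002, 0, 0, 0, 1]
  ]
}}

```text
time: 10.62
eef_pos: [0.5101, -0.0914, 0.1996]
tcp_rot: [[0.008, 1.0, -0.014], [1.0, -0.008, 0.0], [0.0, -0.014, -1.0]]
contact_force: [-15.5, -2.0, -1.0]
width: 0.0213
```

{"op": "servo_tool", "data": {
  "rows": [
    [0, 0.001, -0.0002, 0, 0, 0, 1]
  ]
}}

```text
time: 10.75
eef_pos: [0.5108, -0.0915, 0.1996]
tcp_rot: [[0.008, 1.0, -0.015], [1.0, -0.008, 0.0], [0.0, -0.015, -1.0]]
contact_force: [-15.6, -2.0, -0.2]
width: 0.0212
```

{"op": "servo_tool", "data": {
  "rows": [
    [0, -0.008, 0, 0, 0, 0, 1],
    [0.02, -0.02, 0.0025, 0, 0, 0, 1],
    [0.065, -0.02, 0.0025, 0, 0, 0, 1],
    [0.11, -0.02, 0.0025, 0, 0, 0, 1],
    [0.15, -0.02, 0.0025, 0, 0, 0, 1],
    [0.17, -0.02, 0.0025, 0, 0, 0, 1],
    [0.17, -0.017, 0.0025, 0, 0, 0, 1],
    [0.17, -0.014, 0.0025, 0, 0, 0, 1]
  ]
}}

```text
time: 11.75
eef_pos: [0.5044, 0.0781, 0.1996]
tcp_rot: [[0.009, 1.0, 0.001], [1.0, -0.009, -0.0], [-0.0, 0.001, -1.0]]
contact_force: [0.2, -0.0, -3.1]
width: 0.0212
```

{"op": "servo_tool", "data": {
  "rows": [
    [0, 0.002, 0, 0, 0, 0, 1]
  ]
}}

```text
time: 11.88
eef_pos: [0.5064, 0.0777, 0.1994]
tcp_rot: [[0.01, 1.0, 0.0], [1.0, -0.01, -0.0], [-0.0, 0.0, -1.0]]
contact_force: [-0.0, -0.2, -2.6]
width: 0.0211
```

{"op": "servo_tool", "data": {
  "rows": [
    [0, 0.002, 0, 0, 0, 0, 1]
  ]
}}

```text
time: 12.0
eef_pos: [0.5072, 0.0777, 0.1993]
tcp_rot: [[0.01, 1.0, -0.002], [1.0, -0.01, -0.0], [-0.0, -0.002, -1.0]]
contact_force: [-5.1, -1.6, 0.6]
width: 0.0213
```

{"op": "servo_tool", "data": {
  "rows": [
    [0, 0.0015, -0.0004, 0, 0, 0, 1]
  ]
}}

```text
time: 12.12
eef_pos: [0.5076, 0.0778, 0.1994]
tcp_rot: [[0.01, 1.0, -0.005], [1.0, -0.01, -0.001], [-0.001, -0.005, -1.0]]
contact_force: [-8.0, -1.9, 1.3]
width: 0.0211
```

{"op": "servo_tool", "data": {
  "rows": [
    [0, 0.0015, -0.0004, 0, 0, 0, 1]
  ]
}}

```text
time: 12.25
eef_pos: [0.5084, 0.0778, 0.1995]
tcp_rot: [[0.009, 1.0, -0.007], [1.0, -0.009, -0.001], [-0.001, -0.007, -1.0]]
contact_force: [-8.8, -2.2, 0.6]
width: 0.0212
```

{"op": "servo_tool", "data": {
  "rows": [
    [0, 0.0015, -0.0004, 0, 0, 0, 1]
  ]
}}

```text
time: 12.38
eef_pos: [0.5095, 0.0778, 0.1996]
tcp_rot: [[0.009, 1.0, -0.008], [1.0, -0.009, -0.001], [-0.001, -0.008, -1.0]]
contact_force: [-9.5, -1.9, 0.3]
width: 0.021
```

{"op": "servo_tool", "data": {
  "rows": [
    [0, 0.0015, -0.0003, 0, 0, 0, 1]
  ]
}}

```text
time: 12.5
eef_pos: [0.5106, 0.0779, 0.1996]
tcp_rot: [[0.009, 1.0, -0.009], [1.0, -0.009, -0.001], [-0.001, -0.009, -1.0]]
contact_force: [-10.2, -2.1, 0.1]
width: 0.0213
```

{"op": "servo_tool", "data": {
  "rows": [
    [0, 0.002, -0.0003, 0, 0, 0, 1]
  ]
}}

```text
time: 12.62
eef_pos: [0.5122, 0.0779, 0.1996]
tcp_rot: [[0.009, 1.0, -0.01], [1.0, -0.009, -0.001], [-0.001, -0.01, -1.0]]
contact_force: [-10.9, -1.6, -0.1]
width: 0.0213
```

{"op": "servo_tool", "data": {
  "rows": [
    [0, 0.002, -0.0003, 0, 0, 0, 1]
  ]
}}

```text
time: 12.75
eef_pos: [0.5138, 0.078, 0.1997]
tcp_rot: [[0.009, 1.0, -0.011], [1.0, -0.009, -0.001], [-0.001, -0.011, -1.0]]
contact_force: [-12.1, -0.7, -0.1]
width: 0.0212
```

{"op": "servo_tool", "data": {
  "rows": [
    [0, 0.0015, -0.0002, 0, 0, 0, 1]
  ]
}}

```text
time: 12.88
eef_pos: [0.515, 0.078, 0.1998]
tcp_rot: [[0.009, 1.0, -0.012], [1.0, -0.009, -0.0], [-0.001, -0.012, -1.0]]
contact_force: [-13.8, -1.4, -0.3]
width: 0.0213
```

{"op": "servo_tool", "data": {
  "rows": [
    [0, 0.0015, -0.0002, 0, 0, 0, 1]
  ]
}}

```text
time: 13.0
eef_pos: [0.516, 0.0781, 0.1998]
tcp_rot: [[0.009, 1.0, -0.013], [1.0, -0.009, -0.0], [-0.0, -0.013, -1.0]]
contact_force: [-15.3, 0.0, 1.4]
width: 0.0213
```

{"op": "servo_tool", "data": {
  "rows": [
    [0, -0.008, 0, 0, 0, 0, 1],
    [-0.02, -0.02, 0.0025, 0, 0, 0, 1],
    [-0.065, -0.02, 0.0025, 0, 0, 0, 1],
    [-0.11, -0.02, 0.0025, 0, 0, 0, 1],
    [-0.15, -0.02, 0.0025, 0, 0, 0, 1],
    [-0.17, -0.02, 0.0025, 0, 0, 0, 1],
    [-0.17, -0.017, 0.0025, 0, 0, 0, 1],
    [-0.17, -0.014, 0.0025, 0, 0, 0, 1]
  ]
}}

```text
time: 14.0
eef_pos: [0.5058, -0.091, 0.1995]
tcp_rot: [[0.009, 1.0, 0.001], [1.0, -0.009, 0.0], [0.0, 0.001, -1.0]]
contact_force: [-0.3, 0.4, -2.1]
width: 0.0213
```

{"op": "servo_tool", "data": {
  "rows": [
    [0, 0.002, 0, 0, 0, 0, 1]
  ]
}}

```text
time: 14.12
eef_pos: [0.5077, -0.0906, 0.1994]
tcp_rot: [[0.008, 1.0, 0.0], [1.0, -0.008, 0.0], [0.0, 0.0, -1.0]]
contact_force: [-0.9, -0.5, -3.0]
width: 0.0213
```

{"op": "servo_tool", "data": {
  "rows": [
    [0, 0.002, 0, 0, 0, 0, 1]
  ]
}}

```text
time: 14.25
eef_pos: [0.5096, -0.0908, 0.1993]
tcp_rot: [[0.008, 1.0, 0.0], [1.0, -0.008, 0.0], [0.0, 0.0, -1.0]]
contact_force: [-0.3, -0.1, -2.3]
width: 0.0212
```

```bash
python3 ears.py s3
```

```text
[348 185  13  17  43] y -0.106 -0.074 xmin..med 0.5482 0.5498 front med 0.5517
[280 223  16  19  81] y 0.064 0.095 xmin..med 0.5485 0.5509 front med 0.5535
t 14.3 pos [ 0.5098 -0.0909  0.1994] F [-0.3   0.28 -2.87] w 0.0213
shift [-0.0001 -0.0098  0.0009] rv [ 0.0004 -0.      0.0007]
```

{"op": "servo_tool", "data": {
  "rows": [
    [0, 0.002, -0.0004, 0, 0, 0, 1]
  ]
}}

```text
time: 14.42
eef_pos: [0.5104, -0.0911, 0.1995]
tcp_rot: [[0.008, 1.0, -0.003], [1.0, -0.008, 0.0], [0.0, -0.003, -1.0]]
contact_force: [-5.3, 0.5, -0.8]
width: 0.021
```

{"op": "servo_tool", "data": {
  "rows": [
    [0, 0.0015, -0.0004, 0, 0, 0, 1]
  ]
}}

```text
time: 14.55
eef_pos: [0.5106, -0.0911, 0.1996]
tcp_rot: [[0.008, 1.0, -0.006], [1.0, -0.008, 0.001], [0.001, -0.006, -1.0]]
contact_force: [-10.2, 0.7, 1.9]
width: 0.0212
```

{"op": "servo_tool", "data": {
  "rows": [
    [0, 0.0015, -0.0004, 0, 0, 0, 1]
  ]
}}

```text
time: 14.68
eef_pos: [0.5111, -0.0912, 0.1997]
tcp_rot: [[0.008, 1.0, -0.009], [1.0, -0.008, 0.001], [0.001, -0.009, -1.0]]
contact_force: [-11.7, -0.9, 1.4]
width: 0.0213
```

{"op": "servo_tool", "data": {
  "rows": [
    [0, 0.0015, -0.0003, 0, 0, 0, 1]
  ]
}}

```text
time: 14.8
eef_pos: [0.5122, -0.0913, 0.1998]
tcp_rot: [[0.008, 1.0, -0.01], [1.0, -0.008, 0.001], [0.001, -0.01, -1.0]]
contact_force: [-12.3, 0.2, 0.1]
width: 0.021
```

{"op": "servo_tool", "data": {
  "rows": [
    [0, 0.002, -0.0003, 0, 0, 0, 1]
  ]
}}

```text
time: 14.92
eef_pos: [0.5138, -0.0913, 0.1999]
tcp_rot: [[0.009, 1.0, -0.011], [1.0, -0.009, 0.001], [0.001, -0.011, -1.0]]
contact_force: [-13.6, -1.0, 0.3]
width: 0.0212
```

{"op": "servo_tool", "data": {
  "rows": [
    [0, 0.002, -0.0003, 0, 0, 0, 1]
  ]
}}

```text
time: 15.05
eef_pos: [0.5153, -0.0914, 0.1999]
tcp_rot: [[0.008, 1.0, -0.012], [1.0, -0.008, 0.001], [0.0, -0.012, -1.0]]
contact_force: [-14.1, -1.1, 1.3]
width: 0.0212
```

{"op": "servo_tool", "data": {
  "rows": [
    [0, 0.0015, -0.0002, 0, 0, 0, 1]
  ]
}}

```text
time: 15.18
eef_pos: [0.5165, -0.0915, 0.2]
tcp_rot: [[0.008, 1.0, -0.013], [1.0, -0.008, 0.0], [0.0, -0.013, -1.0]]
contact_force: [-14.2, -1.7, 1.2]
width: 0.0211
```

{"op": "servo_tool", "data": {
  "rows": [
    [0, 0.0015, -0.0002, 0, 0, 0, 1]
  ]
}}

```text
time: 15.3
eef_pos: [0.5177, -0.0916, 0.2]
tcp_rot: [[0.009, 1.0, -0.014], [1.0, -0.009, 0.0], [0.0, -0.014, -1.0]]
contact_force: [-15.7, -2.5, 0.5]
width: 0.0209
```

{"op": "servo_tool", "data": {
  "rows": [
    [0, -0.008, 0, 0, 0, 0, 1],
    [0.02, -0.02, 0.0028, 0, 0, 0, 1],
    [0.065, -0.02, 0.0028, 0, 0, 0, 1],
    [0.11, -0.02, 0.0028, 0, 0, 0, 1],
    [0.15, -0.02, 0.0028, 0, 0, 0, 1],
    [0.17, -0.02, 0.0028, 0, 0, 0, 1],
    [0.17, -0.017, 0.0028, 0, 0, 0, 1],
    [0.17, -0.014, 0.0028, 0, 0, 0, 1]
  ]
}}

```text
time: 16.3
eef_pos: [0.5109, 0.078, 0.1993]
tcp_rot: [[0.009, 1.0, 0.001], [1.0, -0.009, -0.0], [-0.0, 0.001, -1.0]]
contact_force: [-0.1, 0.8, -3.4]
width: 0.0213
```

{"op": "servo_tool", "data": {
  "rows": [
    [0, 0.002, 0, 0, 0, 0, 1]
  ]
}}

```text
time: 16.42
eef_pos: [0.5128, 0.0776, 0.1991]
tcp_rot: [[0.01, 1.0, 0.0], [1.0, -0.01, -0.0], [-0.0, 0.0, -1.0]]
contact_force: [-0.7, -0.7, -2.4]
width: 0.0213
```

{"op": "servo_tool", "data": {
  "rows": [
    [0, 0.002, 0, 0, 0, 0, 1]
  ]
}}

```text
time: 16.55
eef_pos: [0.5143, 0.0778, 0.199]
tcp_rot: [[0.01, 1.0, -0.001], [1.0, -0.01, -0.0], [-0.0, -0.001, -1.0]]
contact_force: [-3.9, 0.0, -1.3]
width: 0.0216
```

{"op": "servo_tool", "data": {
  "rows": [
    [0, 0.0015, -0.0004, 0, 0, 0, 1]
  ]
}}

```text
time: 16.68
eef_pos: [0.5148, 0.0778, 0.1991]
tcp_rot: [[0.01, 1.0, -0.004], [1.0, -0.01, -0.001], [-0.001, -0.003, -1.0]]
contact_force: [-6.7, -2.1, -0.1]
width: 0.021
```

{"op": "servo_tool", "data": {
  "rows": [
    [0, 0.002, -0.0005, 0, 0, 0, 1]
  ]
}}

```text
time: 16.8
eef_pos: [0.5155, 0.0778, 0.1993]
tcp_rot: [[0.009, 1.0, -0.007], [1.0, -0.009, -0.001], [-0.001, -0.007, -1.0]]
contact_force: [-8.2, -2.5, 0.4]
width: 0.0211
```

{"op": "servo_tool", "data": {
  "rows": [
    [0, 0.002, -0.0004, 0, 0, 0, 1]
  ]
}}

```text
time: 16.92
eef_pos: [0.5169, 0.0778, 0.1993]
tcp_rot: [[0.009, 1.0, -0.008], [1.0, -0.009, -0.001], [-0.001, -0.008, -1.0]]
contact_force: [-10.0, -2.6, 0.5]
width: 0.0213
```

{"op": "servo_tool", "data": {
  "rows": [
    [0, 0.002, -0.0003, 0, 0, 0, 1]
  ]
}}

```text
time: 17.05
eef_pos: [0.5186, 0.0779, 0.1994]
tcp_rot: [[0.009, 1.0, -0.009], [1.0, -0.009, -0.001], [-0.001, -0.009, -1.0]]
contact_force: [-11.3, -2.0, -0.8]
width: 0.0216
```

{"op": "servo_tool", "data": {
  "rows": [
    [0, 0.002, -0.0003, 0, 0, 0, 1]
  ]
}}

```text
time: 17.18
eef_pos: [0.5201, 0.078, 0.1995]
tcp_rot: [[0.009, 1.0, -0.01], [1.0, -0.009, -0.001], [-0.001, -0.01, -1.0]]
contact_force: [-11.3, -2.4, -0.7]
width: 0.0215
```

{"op": "servo_tool", "data": {
  "rows": [
    [0, 0.002, -0.0003, 0, 0, 0, 1]
  ]
}}

```text
time: 17.3
eef_pos: [0.5217, 0.078, 0.1995]
tcp_rot: [[0.009, 1.0, -0.011], [1.0, -0.009, -0.001], [-0.001, -0.011, -1.0]]
contact_force: [-12.6, -1.9, -0.7]
width: 0.0211
```

{"op": "servo_tool", "data": {
  "rows": [
    [0, 0.0015, -0.0002, 0, 0, 0, 1]
  ]
}}

```text
time: 17.42
eef_pos: [0.5227, 0.0781, 0.1996]
tcp_rot: [[0.009, 1.0, -0.013], [1.0, -0.009, -0.001], [-0.001, -0.013, -1.0]]
contact_force: [-13.8, -1.7, 0.9]
width: 0.0213
```

{"op": "servo_tool", "data": {
  "rows": [
    [0, 0.0015, -0.0002, 0, 0, 0, 1]
  ]
}}

```text
time: 17.55
eef_pos: [0.5237, 0.0782, 0.1996]
tcp_rot: [[0.009, 1.0, -0.014], [1.0, -0.009, -0.0], [-0.0, -0.014, -1.0]]
contact_force: [-15.2, -2.2, 0.0]
width: 0.0206
```

{"op": "servo_tool", "data": {
  "rows": [
    [0, 0.001, -0.0002, 0, 0, 0, 1]
  ]
}}

```text
time: 17.68
eef_pos: [0.5244, 0.0782, 0.1997]
tcp_rot: [[0.009, 1.0, -0.015], [1.0, -0.009, -0.0], [-0.0, -0.015, -1.0]]
contact_force: [-15.4, -1.0, 1.2]
width: 0.0215
```

{"op": "servo_tool", "data": {
  "rows": [
    [0, -0.008, 0, 0, 0, 0, 1],
    [-0.02, -0.02, 0.0028, 0, 0, 0, 1],
    [-0.065, -0.02, 0.0028, 0, 0, 0, 1],
    [-0.11, -0.02, 0.0028, 0, 0, 0, 1],
    [-0.15, -0.02, 0.0028, 0, 0, 0, 1],
    [-0.17, -0.02, 0.0028, 0, 0, 0, 1],
    [-0.17, -0.017, 0.0028, 0, 0, 0, 1],
    [-0.17, -0.014, 0.0028, 0, 0, 0, 1]
  ]
}}

```text
time: 18.68
eef_pos: [0.5147, -0.0905, 0.1991]
tcp_rot: [[0.008, 1.0, 0.0], [1.0, -0.008, 0.001], [0.001, 0.0, -1.0]]
contact_force: [0.5, 0.8, -2.5]
width: 0.0215
```

{"op": "servo_tool", "data": {
  "rows": [
    [0, 0.002, 0, 0, 0, 0, 1]
  ]
}}

```text
time: 18.8
eef_pos: [0.5167, -0.0904, 0.199]
tcp_rot: [[0.007, 1.0, 0.0], [1.0, -0.007, 0.0], [0.0, 0.0, -1.0]]
contact_force: [-0.4, -0.3, -2.9]
width: 0.0213
```

{"op": "servo_tool", "data": {
  "rows": [
    [0, 0.002, -0.0002, 0, 0, 0, 1]
  ]
}}

```text
time: 18.92
eef_pos: [0.5174, -0.0905, 0.1991]
tcp_rot: [[0.008, 1.0, -0.003], [1.0, -0.008, 0.001], [0.001, -0.003, -1.0]]
contact_force: [-6.7, 0.0, 2.0]
width: 0.0214
```

{"op": "servo_tool", "data": {
  "rows": [
    [0, 0.0015, -0.0004, 0, 0, 0, 1]
  ]
}}

```text
time: 19.05
eef_pos: [0.5176, -0.0906, 0.1992]
tcp_rot: [[0.008, 1.0, -0.006], [1.0, -0.008, 0.001], [0.001, -0.006, -1.0]]
contact_force: [-10.9, 1.3, 1.8]
width: 0.0211
```

{"op": "servo_tool", "data": {
  "rows": [
    [0, 0.001, -0.0004, 0, 0, 0, 1]
  ]
}}

```text
time: 19.18
eef_pos: [0.5181, -0.0906, 0.1993]
tcp_rot: [[0.008, 1.0, -0.008], [1.0, -0.008, 0.001], [0.001, -0.008, -1.0]]
contact_force: [-10.2, 0.8, 0.7]
width: 0.0213
```

{"op": "servo_tool", "data": {
  "rows": [
    [0, 0.0015, -0.0004, 0, 0, 0, 1]
  ]
}}

```text
time: 19.3
eef_pos: [0.519, -0.0907, 0.1994]
tcp_rot: [[0.008, 1.0, -0.009], [1.0, -0.008, 0.001], [0.001, -0.009, -1.0]]
contact_force: [-11.5, 0.1, -0.3]
width: 0.0213
```

{"op": "servo_tool", "data": {
  "rows": [
    [0, 0.002, -0.0003, 0, 0, 0, 1]
  ]
}}

```text
time: 19.42
eef_pos: [0.5205, -0.0908, 0.1995]
tcp_rot: [[0.008, 1.0, -0.01], [1.0, -0.008, 0.001], [0.001, -0.01, -1.0]]
contact_force: [-12.5, 0.1, 0.4]
width: 0.0211
```

{"op": "servo_tool", "data": {
  "rows": [
    [0, 0.002, -0.0003, 0, 0, 0, 1]
  ]
}}

```text
time: 19.55
eef_pos: [0.5222, -0.0909, 0.1995]
tcp_rot: [[0.008, 1.0, -0.011], [1.0, -0.008, 0.001], [0.001, -0.011, -1.0]]
contact_force: [-14.1, -1.1, 0.2]
width: 0.0214
```

{"op": "servo_tool", "data": {
  "rows": [
    [0, 0.0015, -0.0003, 0, 0, 0, 1]
  ]
}}

```text
time: 19.68
eef_pos: [0.5233, -0.0909, 0.1996]
tcp_rot: [[0.008, 1.0, -0.013], [1.0, -0.008, 0.001], [0.001, -0.013, -1.0]]
contact_force: [-14.5, -0.7, -1.2]
width: 0.0211
```

{"op": "servo_tool", "data": {
  "rows": [
    [0, 0.0015, -0.0002, 0, 0, 0, 1]
  ]
}}

```text
time: 19.8
eef_pos: [0.5245, -0.091, 0.1996]
tcp_rot: [[0.008, 1.0, -0.013], [1.0, -0.008, 0.001], [0.001, -0.013, -1.0]]
contact_force: [-14.5, -2.0, -0.7]
width: 0.0216
```

{"op": "servo_tool", "data": {
  "rows": [
    [0, 0.001, -0.0002, 0, 0, 0, 1]
  ]
}}

```text
time: 19.92
eef_pos: [0.5252, -0.0911, 0.1997]
tcp_rot: [[0.008, 1.0, -0.014], [1.0, -0.008, 0.001], [0.001, -0.014, -1.0]]
contact_force: [-15.0, -1.7, 0.5]
width: 0.0213
```

{"op": "servo_tool", "data": {
  "rows": [
    [0, 0.001, -0.0002, 0, 0, 0, 1]
  ]
}}

```text
time: 20.05
eef_pos: [0.5259, -0.0911, 0.1997]
tcp_rot: [[0.008, 1.0, -0.015], [1.0, -0.008, 0.001], [0.001, -0.015, -1.0]]
contact_force: [-15.5, -0.6, -0.1]
width: 0.0213
```

{"op": "servo_tool", "data": {
  "rows": [
    [0, -0.008, 0, 0, 0, 0, 1],
    [0.02, -0.02, 0.0028, 0, 0, 0, 1],
    [0.065, -0.02, 0.0028, 0, 0, 0, 1],
    [0.11, -0.02, 0.0028, 0, 0, 0, 1],
    [0.15, -0.02, 0.0028, 0, 0, 0, 1],
    [0.17, -0.02, 0.0028, 0, 0, 0, 1],
    [0.17, -0.017, 0.0028, 0, 0, 0, 1],
    [0.17, -0.014, 0.0028, 0, 0, 0, 1]
  ]
}}

```text
time: 21.05
eef_pos: [0.5194, 0.078, 0.1993]
tcp_rot: [[0.009, 1.0, 0.001], [1.0, -0.009, -0.0], [-0.0, 0.001, -1.0]]
contact_force: [0.6, -1.2, -2.5]
width: 0.021
```

{"op": "servo_tool", "data": {
  "rows": [
    [0, 0.002, 0, 0, 0, 0, 1]
  ]
}}

```text
time: 21.18
eef_pos: [0.5213, 0.0776, 0.1992]
tcp_rot: [[0.01, 1.0, 0.0], [1.0, -0.01, -0.0], [-0.0, 0.0, -1.0]]
contact_force: [0.0, 0.4, -4.0]
width: 0.0213
```

{"op": "servo_tool", "data": {
  "rows": [
    [0, 0.002, -0.0002, 0, 0, 0, 1]
  ]
}}

```text
time: 21.3
eef_pos: [0.5227, 0.0776, 0.1992]
tcp_rot: [[0.01, 1.0, -0.001], [1.0, -0.01, -0.0], [-0.0, -0.001, -1.0]]
contact_force: [-3.4, -0.5, 0.2]
width: 0.0213
```

{"op": "servo_tool", "data": {
  "rows": [
    [0, 0.0015, -0.0004, 0, 0, 0, 1]
  ]
}}

```text
time: 21.42
eef_pos: [0.5231, 0.0777, 0.1994]
tcp_rot: [[0.009, 1.0, -0.004], [1.0, -0.009, -0.001], [-0.001, -0.004, -1.0]]
contact_force: [-6.6, -2.0, 0.2]
width: 0.0214
```

{"op": "servo_tool", "data": {
  "rows": [
    [0, 0.0015, -0.0005, 0, 0, 0, 1]
  ]
}}

```text
time: 21.55
eef_pos: [0.5235, 0.0777, 0.1995]
tcp_rot: [[0.009, 1.0, -0.007], [1.0, -0.009, -0.001], [-0.001, -0.007, -1.0]]
contact_force: [-9.0, -1.5, 0.1]
width: 0.0212
```

{"op": "servo_tool", "data": {
  "rows": [
    [0, 0.002, -0.0004, 0, 0, 0, 1]
  ]
}}

```text
time: 21.68
eef_pos: [0.5249, 0.0777, 0.1996]
tcp_rot: [[0.009, 1.0, -0.008], [1.0, -0.009, -0.001], [-0.001, -0.008, -1.0]]
contact_force: [-10.2, -1.6, -1.4]
width: 0.0212
```

{"op": "servo_tool", "data": {
  "rows": [
    [0, 0.002, -0.0003, 0, 0, 0, 1]
  ]
}}

```text
time: 21.8
eef_pos: [0.5265, 0.0778, 0.1997]
tcp_rot: [[0.009, 1.0, -0.009], [1.0, -0.009, -0.001], [-0.001, -0.009, -1.0]]
contact_force: [-12.0, -1.9, 0.1]
width: 0.0212
```

{"op": "servo_tool", "data": {
  "rows": [
    [0, 0.002, -0.0003, 0, 0, 0, 1]
  ]
}}

```text
time: 21.92
eef_pos: [0.5281, 0.0778, 0.1997]
tcp_rot: [[0.009, 1.0, -0.01], [1.0, -0.009, -0.001], [-0.001, -0.01, -1.0]]
contact_force: [-11.4, -0.8, -0.7]
width: 0.0216
```

{"op": "servo_tool", "data": {
  "rows": [
    [0, 0.002, -0.0003, 0, 0, 0, 1]
  ]
}}

```text
time: 22.05
eef_pos: [0.5297, 0.0779, 0.1998]
tcp_rot: [[0.009, 1.0, -0.011], [1.0, -0.009, -0.001], [-0.001, -0.011, -1.0]]
contact_force: [-13.6, -1.3, -0.0]
width: 0.021
```

{"op": "servo_tool", "data": {
  "rows": [
    [0, 0.0015, -0.0002, 0, 0, 0, 1]
  ]
}}

```text
time: 22.18
eef_pos: [0.5307, 0.078, 0.1999]
tcp_rot: [[0.009, 1.0, -0.013], [1.0, -0.009, -0.001], [-0.001, -0.013, -1.0]]
contact_force: [-14.3, -1.0, -0.0]
width: 0.0211
```

{"op": "servo_tool", "data": {
  "rows": [
    [0, 0.001, -0.0002, 0, 0, 0, 1]
  ]
}}

```text
time: 22.3
eef_pos: [0.5313, 0.078, 0.1999]
tcp_rot: [[0.009, 1.0, -0.014], [1.0, -0.009, -0.0], [-0.001, -0.014, -1.0]]
contact_force: [-15.0, -0.8, 1.4]
width: 0.0211
```

{"op": "servo_tool", "data": {
  "rows": [
    [0, -0.008, 0, 0, 0, 0, 1],
    [-0.02, -0.02, 0.0028, 0, 0, 0, 1],
    [-0.065, -0.02, 0.0028, 0, 0, 0, 1],
    [-0.11, -0.02, 0.0028, 0, 0, 0, 1],
    [-0.15, -0.02, 0.0028, 0, 0, 0, 1],
    [-0.17, -0.02, 0.0028, 0, 0, 0, 1],
    [-0.17, -0.017, 0.0028, 0, 0, 0, 1],
    [-0.17, -0.014, 0.0028, 0, 0, 0, 1]
  ]
}}

```text
time: 23.3
eef_pos: [0.5213, -0.0906, 0.1992]
tcp_rot: [[0.008, 1.0, 0.0], [1.0, -0.008, 0.001], [0.001, 0.0, -1.0]]
contact_force: [-0.2, -0.3, -2.1]
width: 0.0213
```

{"op": "servo_tool", "data": {
  "rows": [
    [0, 0.002, 0, 0, 0, 0, 1]
  ]
}}

```text
time: 23.42
eef_pos: [0.5232, -0.0904, 0.1991]
tcp_rot: [[0.007, 1.0, 0.0], [1.0, -0.007, 0.0], [0.0, 0.0, -1.0]]
contact_force: [0.7, 0.6, -3.4]
width: 0.0212
```

```bash
python3 ears.py s4
```

```text
[343 182  13  16  45] y -0.105 -0.074 xmin..med 0.5612 0.5647 front med 0.5667
[275 219  16  18  78] y 0.065 0.096 xmin..med 0.5644 0.5661 front med 0.5685
t 23.475 pos [ 0.5233 -0.0906  0.1991] F [-0.27  0.62 -3.84] w 0.0211
shift [-0.0006 -0.0233  0.0006] rv [ 0.0003 -0.0002  0.0013]
```

View pics/s4.png

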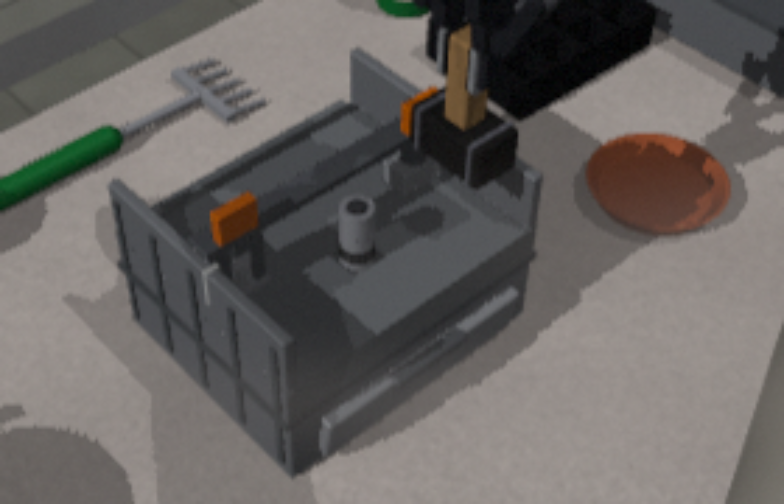

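{"op": "servo_tool", "data": {
  "rows": [
    [0, 0.0015, -0.0002, 0, 0, 0, 1]
  ]
}}

```text
time: 23.6
eef_pos: [0.5244, -0.0909, 0.1993]
tcp_rot: [[0.008, 1.0, -0.0], [1.0, -0.008, 0.0], [0.0, -0.0, -1.0]]
contact_force: [-0.8, -0.4, -3.1]
width: 0.0214
```

{"op": "servo_tool", "data": {
  "rows": [
    [0, 0.0015, -0.0004, 0, 0, 0, 1]
  ]
}}

```text
time: 23.72
eef_pos: [0.5253, -0.0912, 0.1995]
tcp_rot: [[0.008, 1.0, -0.002], [1.0, -0.008, 0.0], [0.0, -0.002, -1.0]]
contact_force: [-3.6, 1.2, -1.6]
width: 0.0214
```

The side view shows both ears past the white stripe at about (210,283) in that crop, and the nozzle top uncovered at (357,215). Displacements from the start are left ≈25.5 mm and right ≈23 mm, so the faces are at about −11.5 and −14 mm. I'll take the mallet back to its old spot.

{"op": "servo_tool", "data": {
  "rows": [
    [0, -0.015, 0, 0, 0, 0, 1],
    [0, -0.04, -0.01, 0, 0, 0, 1],
    [0.02, -0.06, -0.046, 0, 0, 0, 1],
    [0.06, -0.063, -0.055, 0, 0, 0, 1],
    [0.11, -0.063, -0.055, 0, 0, 0, 1],
    [0.16, -0.063, -0.055, 0, 0, 0, 1],
    [0.21, -0.063, -0.055, 0, 0, 0, 1],
    [0.26, -0.063, -0.055, 0, 0, 0, 1],
    [0.31, -0.063, -0.055, 0, 0, 0, 1],
    [0.36, -0.063, -0.055, 0, 0, 0, 1],
    [0.39, -0.063, -0.055, 0, 0, 0, 1],
    [0.398, -0.063, -0.055, 0, 0, 0, 1]
  ]
}}

```text
time: 25.22
eef_pos: [0.4661, 0.3086, 0.2546]
tcp_rot: [[0.007, 1.0, -0.0], [1.0, -0.007, 0.0], [0.0, -0.0, -1.0]]
contact_force: [-0.3, 0.3, -3.2]
width: 0.0215
```

{"op": "servo_tool", "data": {
  "rows": [
    [0, 0, 0.04, 0, 0, 0, 1],
    [0, 0, 0.09, 0, 0, 0, 1],
    [0, 0, 0.14, 0, 0, 0, 1],
    [0, 0, 0.18, 0, 0, 0, 1],
    [0, 0, 0.19, 0, 0, 0, 1],
    [0, 0, 0.195, 0, 0, 0, 1],
    [0, 0, 0.195, 0, 0, 0, 1]
  ]
}}

```text
time: 26.1
eef_pos: [0.4678, 0.3073, 0.0615]
tcp_rot: [[0.009, 1.0, 0.003], [1.0, -0.009, 0.001], [0.001, 0.003, -1.0]]
contact_force: [0.3, 0.5, -2.4]
width: 0.0214
```

{"op": "servo_tool", "data": {
  "rows": [
    [0, 0, 0.006, 0, 0, 0, 1],
    [0, 0, 0.012, 0, 0, 0, 1],
    [0, 0, 0.016, 0, 0, 0, 1],
    [0, 0, 0.018, 0, 0, 0, 1]
  ]
}}

```text
time: 26.6
eef_pos: [0.4661, 0.3069, 0.0418]
tcp_rot: [[0.009, 1.0, -0.001], [1.0, -0.009, -0.0], [-0.0, -0.001, -1.0]]
contact_force: [-5.0, -1.1, 6.7]
width: 0.0214
```

{"op": "servo_tool", "data": {
  "rows": [
    [0, 0, 0.001, 0, 0, 0, 1]
  ]
}}

```text
time: 26.72
eef_pos: [0.4662, 0.3069, 0.0418]
tcp_rot: [[0.009, 1.0, -0.001], [1.0, -0.009, -0.001], [-0.001, -0.001, -1.0]]
contact_force: [-6.4, -3.0, 11.1]
width: 0.0216
```

{"op": "servo_tool", "data": {
  "rows": [
    [0, 0, 0.001, 0, 0, 0, 1]
  ]
}}

```text
time: 26.85
eef_pos: [0.4662, 0.3069, 0.0418]
tcp_rot: [[0.009, 1.0, -0.001], [1.0, -0.009, -0.001], [-0.001, -0.001, -1.0]]
contact_force: [-9.0, -5.3, 17.0]
width: 0.0215
```

{"op": "servo_tool", "data": {
  "rows": [
    [0, 0, -0.002, 0, 0, 0, 1],
    [0, 0, -0.002, 0, 0, 0, 0.3],
    [0, 0, -0.002, 0, 0, 0, -1],
    [0, 0, -0.002, 0, 0, 0, -1],
    [0, 0, -0.002, 0, 0, 0, -1],
    [0, 0, -0.002, 0, 0, 0, -1],
    [0, 0, -0.002, 0, 0, 0, -1],
    [0, 0, -0.05, 0, 0, 0, -1],
    [0, 0, -0.1, 0, 0, 0, -1],
    [0, 0, -0.16, 0, 0, 0, -1],
    [0, 0, -0.2, 0, 0, 0, -1]
  ]
}}

```text
time: 28.22
eef_pos: [0.4672, 0.3073, 0.2432]
tcp_rot: [[0.009, 1.0, 0.004], [1.0, -0.009, 0.001], [0.001, 0.004, -1.0]]
contact_force: [-0.7, 1.8, -0.4]
width: 0.0851
```

```bash
python3 - <<'E'
from h import *
from rig import vision
c=vision.capture("side");cv2.imwrite("pics/side5.png",c["color"]);np.savez("side5.npz",**c)
P=cloud(c);q=P[(abs(P[...,0]-.466)<.05)&(abs(P[...,1]-.307)<.05)&(P[...,2]>.02)&(P[...,2]<.115)]
for lo,hi in((.03,.04),(.098,.112)):
    w=q[(q[:,2]>lo)&(q[:,2]<hi)]; print(cv2.minAreaRect((w[:,:2]*1000).astype(np.float32)),np.median(w[:,2]))
c=vision.capture("top");cv2.imwrite("pics/top5.png",c["color"]);np.savez("top5.npz",**c)
plan([.541,-.0065,.25],0)
E
```

```text
((467.3095703125, 306.2811584472656), (41.08162307739258, 70.44246673583984), 89.7193374633789) 0.03518298664982544
((466.9208984375, 305.90875244140625), (22.00992202758789, 22.80426597595215), 87.8484115600586) 0.10437266076228446
t 28.325 pos [0.4694 0.3081 0.2461] F [ 0.1  -0.18  0.19] w 0.0852
shift [-0.314   0.0744 -0.0044] rv [ 0.0049 -0.0113  1.5619]
```

View pics/side5.png

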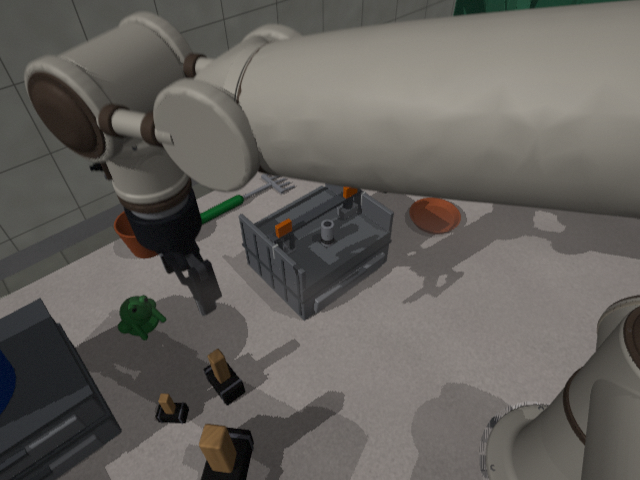

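View pics/top5.png

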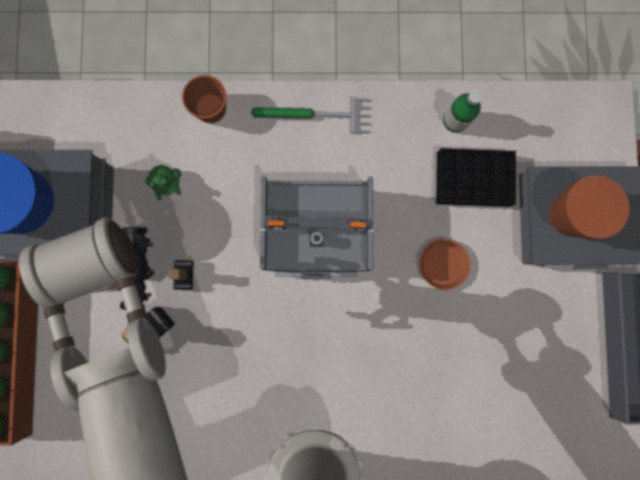

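The mallet stands upright at (0.467, 0.306), and the nozzle is fully uncovered at (316,239) in the top view and (327,228) in the side view. I'll triangulate the nozzle top and re-measure the ears and saucer.

```bash
python3 - <<'E'
from h import *
C={}
for n in("top","side"):
    c=load(n+"5.npz");P=cloud(c);C[n]=c
    d=np.hypot(P[...,0]-.541,P[...,1]+.006)
    m=(d<.022)&(P[...,2]>.14)&(P[...,2]<.153)
    v,u=np.nonzero(m);q=P[m]
    print(n,m.sum(),q.mean(0),q.min(0),q.max(0),(u.min()+u.max())/2,(v.min()+v.max())/2)
    C[n+'p']=((u.min()+u.max())/2,(v.min()+v.max())/2)
    e=(abs(P[...,0]-.565)<.03)&(abs(P[...,1]+.007)<.12)&(P[...,2]>.178)&(P[...,2]<.19)
    for s in(1,-1):
        w=P[e&((P[...,1]+.007)*s>0)];print('ear',s,w.min(0).round(4),w.max(0).round(4))
print(tri(C["top"],C["topp"],C["side"],C["sidep"]))
# saucer rim both views
for n in("top","side"):
    c=C[n];hsv=cv2.cvtColor(c["color"],cv2.COLOR_BGR2HSV);s=(hsv[...,0]<16)&(hsv[...,1]>90)
    m=np.zeros_like(s);
    if n=="top": m[230:300,410:480]=1
    else: m[190:245,400:470]=1
    cnt=max(cv2.findContours((s&m).astype(np.uint8),0,1)[0],key=cv2.contourArea)
    e=cv2.fitEllipse(cnt);print(n,e);P=cloud(c)
    h=np.array([onplane(c,*p[0],.02)[:2] for p in cnt]);print(cv2.minEnclosingCircle((h*1000).astype(np.float32)))
    q=P[(s&m)];q=q[(q[:,2]<.05)];b=q[np.hypot(q[:,0]-.491,q[:,1]+.311)<.03];print('floor z',np.median(b[:,2]),'rim z',np.percentile(q[:,2],97))
E
```

```text
top 114 [ 0.54167788 -0.00698066  0.14777202] [ 0.52996549 -0.01851318  0.14234977] [0.55400357 0.0050182  0.15238912] 316.5 237.5
ear 1 [0.5645 0.0625 0.1787] [0.5756 0.0921 0.1899]
ear -1 [ 0.5618 -0.1071  0.1785] [ 0.5706 -0.0763  0.1894]
side 124 [ 0.53963478 -0.00426777  0.14593241] [ 0.52813481 -0.01786103  0.14023811] [0.55483797 0.0066956  0.14970954] 327.0 225.5
ear 1 [0.5625 0.063  0.178 ] [0.5757 0.0953 0.1862]
ear -1 [ 0.5601 -0.0889  0.1783] [ 0.571  -0.0744  0.1859]
(array([ 0.54235312, -0.00689399,  0.14208707]), np.float64(0.0003577299240746056))
top ((444.4483947753906, 263.9129333496094), (49.08388900756836, 50.35139465332031), 143.57200622558594)
((491.2052001953125, -309.978271484375), 60.285728454589844)
floor z 0.005611535795369549 rim z 0.02059498825394278
side ((434.6168212890625, 214.58587646484375), (33.694759368896484, 51.039581298828125), 101.00342559814453)
((491.47528076171875, -307.5702209472656), 62.473670959472656)
floor z 0.0042102791005790285 rim z 0.019088198741938494
```

{"op": "servo_tool", "data": {
  "rows": [
    [0, 0, -0.01, 0, 0, 0.1, -1],
    [-0.314, 0.0744, -0.01, 0, 0, 1.562, -1],
    [-0.314, 0.0744, -0.01, 0, 0, 1.562, -1],
    [-0.314, 0.0744, -0.01, 0, 0, 1.562, -1],
    [-0.314, 0.0744, -0.01, 0, 0, 1.562, -1],
    [-0.314, 0.0744, -0.01, 0, 0, 1.562, -1],
    [-0.314, 0.0744, -0.01, 0, 0, 1.562, -1],
    [-0.314, 0.0744, -0.01, 0, 0, 1.562, -1],
    [-0.314, 0.0744, -0.01, 0, 0, 1.562, -1],
    [-0.314, 0.0744, -0.01, 0, 0, 1.562, -1],
    [-0.314, 0.0744, -0.01, 0, 0, 1.562, -1],
    [-0.314, 0.0744, -0.01, 0, 0, 1.562, -1]
  ]
}}

```text
time: 29.82
eef_pos: [0.5379, -0.0076, 0.2495]
tcp_rot: [[1.0, 0.001, -0.0], [0.001, -1.0, 0.0], [-0.0, -0.0, -1.0]]
contact_force: [1.0, -0.8, -0.1]
width: 0.0855
```

```bash
python3 - <<'E'
from h import *
plan([.5415,-.006,.18],0)
E
```

```text
t 29.825 pos [ 0.5379 -0.0076  0.2495] F [ 0.97 -0.84 -0.1 ] w 0.0855
shift [ 0.0036 -0.0016  0.0695] rv [-0.0001  0.0003  0.0013]
```

{"op": "servo_tool", "data": {
  "rows": [
    [0.0035, -0.0015, 0.03, 0, 0, 0, -1],
    [0.0035, -0.0015, 0.07, 0, 0, 0, -1],
    [0.0035, -0.0015, 0.07, 0, 0, 0, -1],
    [0.0035, -0.0015, 0.07, 0, 0, 0, -1]
  ]
}}

```text
time: 30.32
eef_pos: [0.5423, -0.0064, 0.1813]
tcp_rot: [[1.0, 0.0, 0.002], [0.0, -1.0, -0.0], [0.002, 0.0, -1.0]]
contact_force: [0.0, -0.1, -0.0]
width: 0.0856
```

```bash
python3 - <<'E'
from h import *
from rig import vision
plan([.5415,-.006,.113],0)
c=vision.capture("wrist");cv2.imwrite("pics/w6.png",c["color"])
E
```

```text
t 30.325 pos [ 0.5423 -0.0064  0.1813] F [ 0.02 -0.07 -0.03] w 0.0856
shift [-0.0009 -0.0004  0.0683] rv [ 0.0004 -0.0019  0.0002]
```

View pics/w6.png

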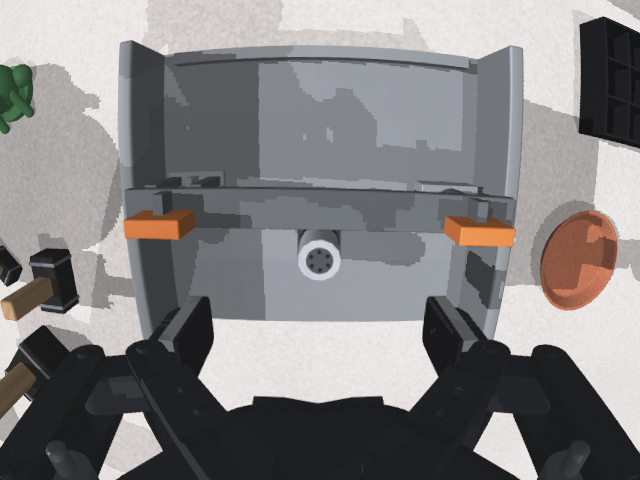

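The nozzle top is at (319,260), centred between the fingers. I'll cross-check its x from this view.

```bash
python3 - <<'E'
from h import *
from rig import vision,status
s=status.observe();c=vision.capture("wrist")
print(wplane(c,s,319,261,.148))
for uv in((125,238),(190,240),(448,243),(513,246)): print(uv,wplane(c,s,*uv,.160))
for uv in((128,210),(192,212),(446,218),(513,222)): print('top',uv,wplane(c,s,*uv,.185))
E
```

```text
[ 0.53903035 -0.0082226   0.148     ]
(125, 238) [0.55642547 0.10718883 0.16      ]
(190, 240) [0.5551984  0.06458509 0.16      ]
(448, 243) [ 0.55336595 -0.08132966  0.16      ]
(513, 246) [ 0.55133419 -0.12497224  0.16      ]
top (128, 210) [0.57800719 0.08860003 0.185     ]
top (192, 212) [0.57623513 0.05306912 0.185     ]
top (446, 218) [ 0.57325612 -0.06953363  0.185     ]
top (513, 222) [ 0.57176139 -0.10782912  0.185     ]
```

{"op": "servo_tool", "data": {
  "rows": [
    [-0.002, -0.0005, 0.03, 0, 0, 0, -1],
    [-0.002, -0.0005, 0.055, 0, 0, 0, -1],
    [-0.002, -0.0005, 0.068, 0, 0, 0, -1],
    [-0.002, -0.0005, 0.068, 0, 0, 0, -1],
    [-0.002, -0.0005, 0.068, 0, 0, 0, 0.2],
    [-0.002, -0.0005, 0.068, 0, 0, 0, 1],
    [-0.002, -0.0005, 0.068, 0, 0, 0, 1],
    [-0.002, -0.0005, 0.068, 0, 0, 0, 1],
    [-0.002, -0.0005, 0.068, 0, 0, 0, 1],
    [-0.002, -0.0005, 0.068, 0, 0, 0, 1],
    [-0.002, -0.0005, 0.068, 0, 0, 0, 1]
  ]
}}

```text
time: 31.8
eef_pos: [0.5402, -0.0059, 0.1126]
tcp_rot: [[1.0, -0.0, 0.002], [-0.0, -1.0, -0.0], [0.002, 0.0, -1.0]]
contact_force: [-0.1, 0.6, 5.3]
width: 0.0223
```

```bash
python3 - <<'E'
from h import *
from rig import vision
plan([.5415,-.006,.2],0)
c=vision.capture("wrist");cv2.imwrite("pics/w7.png",c["color"])
E
```

```text
t 31.8 pos [ 0.5402 -0.0059  0.1126] F [-0.11  0.6   5.32] w 0.0223
shift [ 0.0015  0.0001 -0.0874] rv [ 0.0004 -0.0016 -0.0002]
```

View pics/w7.png

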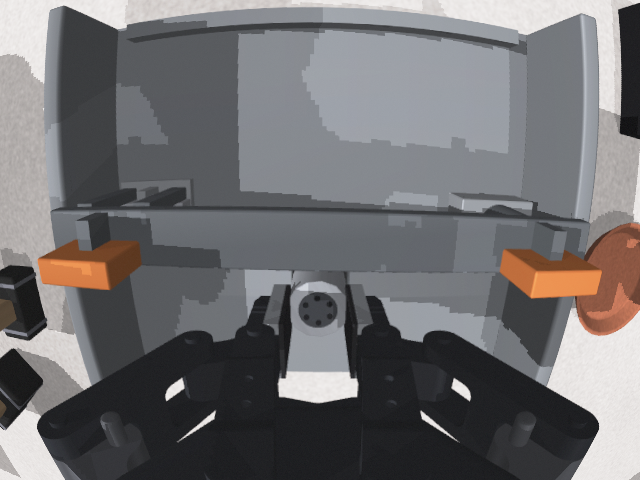

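```bash
python3 - <<'E'
from h import *
from rig import vision,status
s=status.observe();c=vision.capture("wrist");T=np.linalg.inv(c["tool_from_camera"]);K=c["intrinsics"]
for x in(0,.003,.006,.01,.015):
  for z in(-.0187,-.0354):
    p=T@np.array([x,0,z,1]);rr=np.hypot(p[0],p[1]);th=np.arctan2(rr,p[2]);print(x,z,(K[0,2]+K[0,0]*th*p[0]/rr).round(1),(K[1,2]+K[0,0]*th*p[1]/rr).round(1))
im=c["color"][250:400,230:410];cv2.imwrite("pics/w7z.png",cv2.resize(im,None,fx=4,fy=4,interpolation=cv2.INTER_CUBIC))
for dx in (-.01,0,.01): 
    print(wplane(c,s,319,309,.148))
E
```

```text
0 -0.0187 315.8 291.3
0 -0.0354 315.6 307.8
0.003 -0.0187 315.7 285.1
0.003 -0.0354 315.6 301.1
0.006 -0.0187 315.7 278.9
0.006 -0.0354 315.6 294.4
0.01 -0.0187 315.7 270.5
0.01 -0.0354 315.5 285.3
0.015 -0.0187 315.7 259.7
0.015 -0.0354 315.5 273.5
[ 0.53958002 -0.00731519  0.148     ]
[ 0.53958002 -0.00731519  0.148     ]
[ 0.53958002 -0.00731519  0.148     ]
```

View pics/w7z.png

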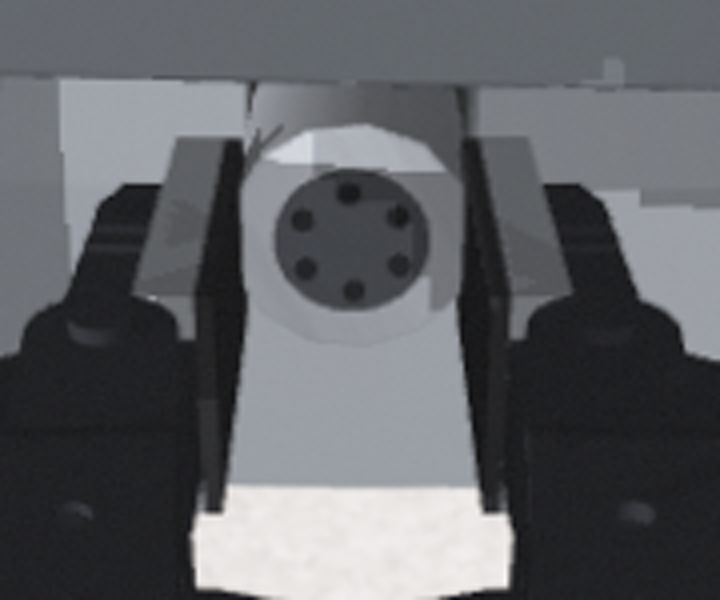

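The nozzle is centred between the pads; the pad width reads 22.3 mm where I expected 26 mm. I'll lift slowly and check the grip.

{"op": "servo_tool", "data": {
  "rows": [
    [0, 0, -0.005, 0, 0, 0, 1],
    [0, 0, -0.015, 0, 0, 0, 1],
    [0, 0, -0.03, 0, 0, 0, 1],
    [0, 0, -0.05, 0, 0, 0, 1],
    [0, 0, -0.08, 0, 0, 0, 1],
    [0, 0, -0.11, 0, 0, 0, 1],
    [0, 0, -0.14, 0, 0, 0, 1],
    [0, 0, -0.145, 0, 0, 0, 1],
    [0, 0, -0.145, 0, 0, 0, 1]
  ]
}}

```text
time: 33.02
eef_pos: [0.5393, -0.0057, 0.2564]
tcp_rot: [[1.0, -0.0, -0.0], [-0.0, -1.0, 0.0], [-0.0, -0.0, -1.0]]
contact_force: [-0.3, -0.2, -1.5]
width: 0.022
```

```bash
python3 - <<'E'
from h import *
from rig import vision
plan([.4915,-.3095,.25],0)
c=vision.capture("side");cv2.imwrite("pics/s7.png",c["color"])
P=cloud(c);q=P[(abs(P[...,0]-.54)<.016)&(abs(P[...,1]+.006)<.016)&(P[...,2]>.13)&(P[...,2]<.24)]
print(len(q),q.min(0),q.max(0))
E
```

```text
t 33.025 pos [ 0.5393 -0.0057  0.2564] F [-0.32 -0.2  -1.52] w 0.022
shift [-0.0478  0.3038  0.0064] rv [-0.0001  0.0002 -0.0002]
152 [ 0.5268968  -0.0116964   0.21099941] [0.54992515 0.00860349 0.23994192]
```

View pics/s7.png

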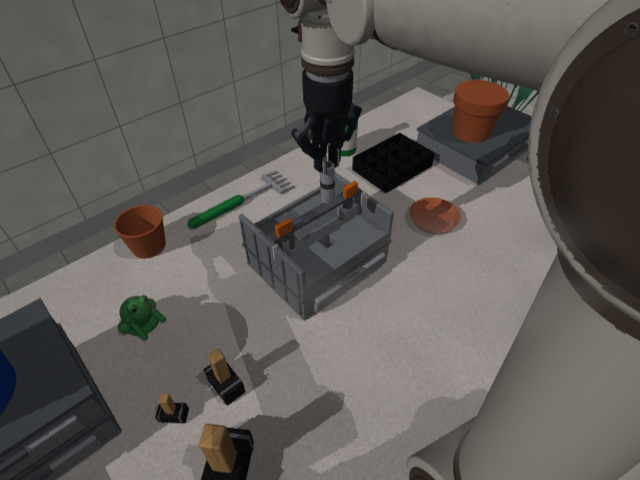

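The nozzle hangs from the gripper at (328,187) and is clear of the crate; the foot is at z≈0.211. I'll carry it to the saucer.

{"op": "servo_tool", "data": {
  "rows": [
    [-0.004, 0.03, 0, 0, 0, 0, 1],
    [-0.012, 0.075, 0, 0, 0, 0, 1],
    [-0.02, 0.12, 0, 0, 0, 0, 1],
    [-0.028, 0.17, 0, 0, 0, 0, 1],
    [-0.036, 0.22, 0, 0, 0, 0, 1],
    [-0.044, 0.27, 0, 0, 0, 0, 1],
    [-0.048, 0.295, 0, 0, 0, 0, 1],
    [-0.048, 0.303, 0, 0, 0, 0, 1],
    [-0.048, 0.303, 0.04, 0, 0, 0, 1],
    [-0.048, 0.303, 0.09, 0, 0, 0, 1],
    [-0.048, 0.303, 0.13, 0, 0, 0, 1],
    [-0.048, 0.303, 0.15, 0, 0, 0, 1]
  ]
}}

```text
time: 34.58
eef_pos: [0.49, -0.3056, 0.1028]
tcp_rot: [[1.0, 0.001, -0.004], [0.001, -1.0, 0.005], [-0.004, -0.005, -1.0]]
contact_force: [-0.3, 0.1, -0.7]
width: 0.0222
```

{"op": "servo_tool", "data": {
  "rows": [
    [0, 0, 0.02, 0, 0, 0, 1],
    [0, 0, 0.035, 0, 0, 0, 1],
    [0, 0, 0.045, 0, 0, 0, 1],
    [0, 0, 0.045, 0, 0, 0, 1]
  ]
}}

```text
time: 35.08
eef_pos: [0.4911, -0.3081, 0.061]
tcp_rot: [[1.0, 0.0, -0.001], [0.0, -1.0, 0.001], [-0.001, -0.001, -1.0]]
contact_force: [-0.5, -0.1, -1.3]
width: 0.0225
```

```bash
python3 - <<'E'
from h import *
from rig import vision
plan([.4915,-.3095,.0495],0)
c=vision.capture("wrist");cv2.imwrite("pics/w8.png",c["color"])
E
```

```text
t 35.075 pos [ 0.4911 -0.3081  0.061 ] F [-0.48 -0.14 -1.31] w 0.0225
shift [0.0004 0.0014 0.0115] rv [-0.0011  0.0011  0.0001]
```

View pics/w8.png

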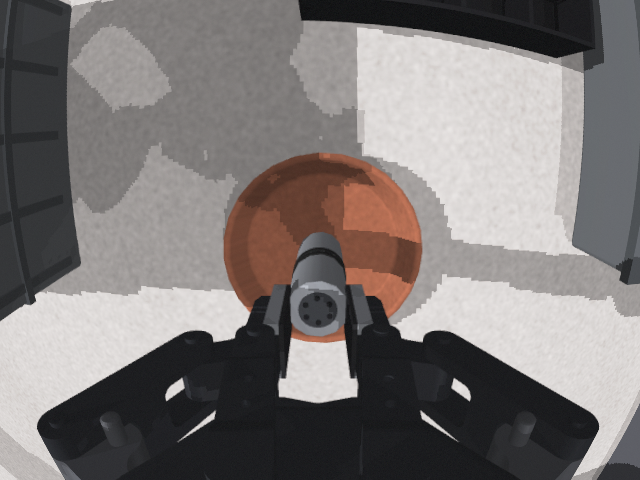

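The nozzle's foot, near (318,235), sits close to the saucer's centre. I'll lower it until it touches.

{"op": "servo_tool", "data": {
  "rows": [
    [0, 0.001, 0.003, 0, 0, 0, 1],
    [0, 0.001, 0.006, 0, 0, 0, 1],
    [0, 0.001, 0.008, 0, 0, 0, 1],
    [0, 0.001, 0.01, 0, 0, 0, 1]
  ]
}}

```text
time: 35.62
eef_pos: [0.4915, -0.3098, 0.0516]
tcp_rot: [[1.0, -0.0, 0.0], [-0.0, -1.0, -0.0], [0.0, 0.0, -1.0]]
contact_force: [-0.6, 0.3, -1.2]
width: 0.0225
```

{"op": "servo_tool", "data": {
  "rows": [
    [0, 0, 0.001, 0, 0, 0, 1]
  ]
}}

```text
time: 35.75
eef_pos: [0.4914, -0.3096, 0.0506]
tcp_rot: [[1.0, -0.0, -0.0], [-0.0, -1.0, 0.0], [-0.0, -0.0, -1.0]]
contact_force: [0.1, -0.6, -1.0]
width: 0.0225
```

{"op": "servo_tool", "data": {
  "rows": [
    [0, 0, 0.001, 0, 0, 0, 1]
  ]
}}

```text
time: 35.88
eef_pos: [0.4915, -0.3097, 0.0497]
tcp_rot: [[1.0, -0.0, -0.0], [-0.0, -1.0, -0.0], [-0.0, 0.0, -1.0]]
contact_force: [-0.3, 0.5, -1.6]
width: 0.0225
```

{"op": "servo_tool", "data": {
  "rows": [
    [0, 0, 0.001, 0, 0, 0, 1]
  ]
}}

```text
time: 36.0
eef_pos: [0.4915, -0.3098, 0.0487]
tcp_rot: [[1.0, -0.0, 0.0], [-0.0, -1.0, -0.0], [0.0, 0.0, -1.0]]
contact_force: [-0.3, -0.1, -0.5]
width: 0.0226
```

{"op": "servo_tool", "data": {
  "rows": [
    [0, 0, 0.001, 0, 0, 0, 1]
  ]
}}

```text
time: 36.12
eef_pos: [0.492, -0.31, 0.0486]
tcp_rot: [[1.0, -0.0, 0.001], [-0.0, -1.0, -0.001], [0.001, 0.001, -1.0]]
contact_force: [-0.3, 0.6, 6.6]
width: 0.0221
```

Contact. I'll release and withdraw straight up.

{"op": "servo_tool", "data": {
  "rows": [
    [0, 0, 0, 0, 0, 0, 0.6],
    [0, 0, 0, 0, 0, 0, 0.2],
    [0, 0, 0, 0, 0, 0, -0.4],
    [0, 0, 0, 0, 0, 0, -1],
    [0, 0, 0, 0, 0, 0, -1],
    [0, 0, 0, 0, 0, 0, -1],
    [0, 0, 0, 0, 0, 0, -1],
    [0, 0, -0.03, 0, 0, 0, -1],
    [0, 0, -0.08, 0, 0, 0, -1],
    [0, 0, -0.13, 0, 0, 0, -1],
    [0, 0, -0.18, 0, 0, 0, -1],
    [0, 0, -0.2, 0, 0, 0, -1]
  ]
}}

```text
time: 37.62
eef_pos: [0.4927, -0.3108, 0.252]
tcp_rot: [[1.0, -0.0, 0.005], [-0.0, -1.0, -0.004], [0.005, 0.004, -1.0]]
contact_force: [-0.2, -0.1, -0.7]
width: 0.0855
```

{"op": "servo_tool", "data": {
  "rows": [
    [-0.05, 0, 0, 0, 0, 0, -1],
    [-0.11, 0, 0, 0, 0, 0, -1],
    [-0.15, 0, 0, 0, 0, 0, -1],
    [-0.15, 0, 0, 0, 0, 0, -1],
    [-0.15, 0, 0, 0, 0, 0, -1]
  ]
}}

```text
time: 38.25
eef_pos: [0.3419, -0.3098, 0.248]
tcp_rot: [[1.0, -0.0, 0.001], [-0.0, -1.0, -0.0], [0.001, 0.0, -1.0]]
contact_force: [-0.0, 0.3, -0.4]
width: 0.0852
```

```bash
python3 - <<'E'
from h import *
from rig import vision
plan([.4915,-.3095,.0495],0)
for n in("side","top","wrist"):
    c=vision.capture(n);cv2.imwrite("pics/%s9.png"%n,c["color"])
    if n=="wrist":break
    P=cloud(c)
    q=P[(abs(P[...,0]-.49)<.05)&(abs(P[...,1]+.31)<.05)&(P[...,2]>.03)&(P[...,2]<.1)]
    print(n,'noz',len(q),q.min(0),q.max(0)) if len(q) else 0
    t=q[q[:,2]>.078] if len(q) else q
    print('top c',(t.min(0)+t.max(0))/2) if len(t) else 0
    e=(abs(P[...,0]-.565)<.03)&(abs(P[...,1]+.007)<.12)&(P[...,2]>.178)&(P[...,2]<.19)
    for s in(1,-1):
        w=P[e&((P[...,1]+.007)*s>0)];print('ear',s,w.min(0).round(4),w.max(0).round(4)) if len(w) else 0
    q=P[(abs(P[...,0]-.466)<.05)&(abs(P[...,1]-.307)<.05)&(P[...,2]>.098)&(P[...,2]<.112)]
    print('mallet',len(q),q.mean(0)) 
E
```

```text
t 38.25 pos [ 0.3419 -0.3098  0.248 ] F [-0.03  0.25 -0.43] w 0.0852
shift [ 0.1495 -0.0005  0.1986] rv [ 0.0005 -0.0008 -0.0004]
ear 1 [0.5632 0.0628 0.1784] [0.5753 0.0954 0.1865]
ear -1 [ 0.5592 -0.1064  0.1781] [ 0.5718 -0.0739  0.1858]
mallet 183 [0.46563303 0.30652021 0.10429631]
top noz 162 [ 0.48090602 -0.32331737  0.03117113] [ 0.50562851 -0.29772102  0.08944171]
top c [ 0.49326727 -0.31111692  0.08383748]
ear 1 [0.5643 0.0626 0.1782] [0.5753 0.0919 0.1899]
ear -1 [ 0.5617 -0.1072  0.1782] [ 0.5816 -0.0777  0.1893]
mallet 103 [0.46777014 0.30373816 0.10514251]
```

View pics/side9.png

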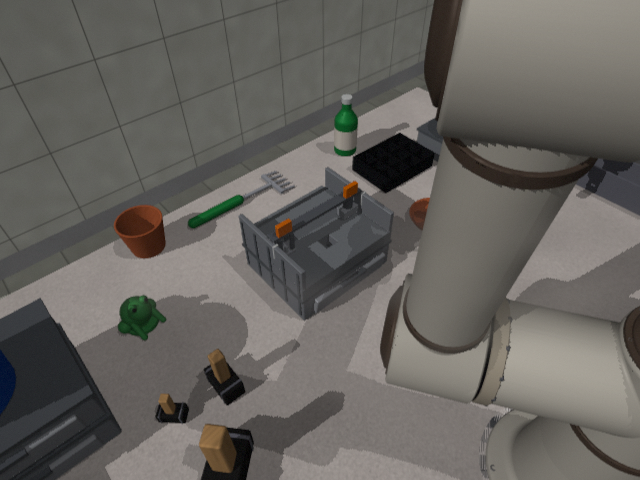

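View pics/wrist9.png

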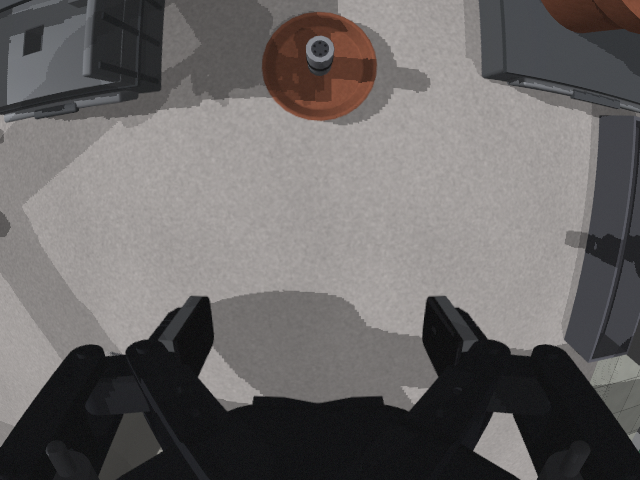

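View pics/top9.png

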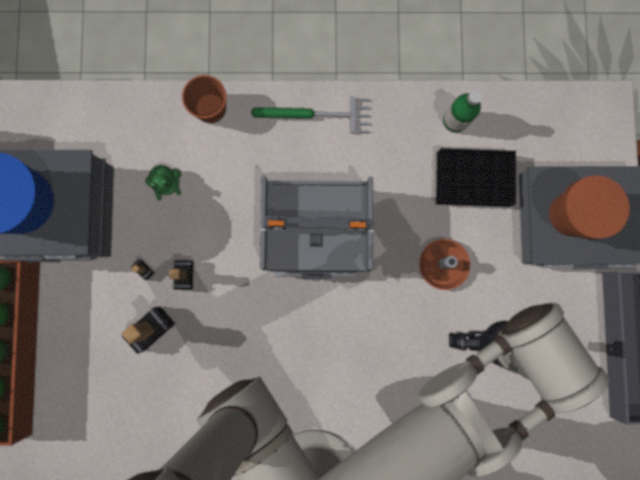

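The nozzle stands in the saucer at (450,262) in the top view and (320,50) in the wrist view. The mallet stands on its head at (182,275), both ears are past the marks, and the frog and tray have not moved. I'm handing in the job.

```bash
python3 -c "
from rig import finish_job
print(finish_job())"
```

```text
the job is handed in; nothing more can be done
None
```

I tapped the bar clear with the mallet, stood the mallet back on its head where it came from, put the nozzle in the saucer, and handed the job in at about 38 s of the 72 s. No verdict was reported.

- **Bar:** I pushed the two ears in turn, seven pushes in all. The highest wrist-force reading was about 15.7 N, taken at the end of each short move, so brief peaks in between were not seen. From where the mallet touched each ear, the left face ended near crate x = −11.5 mm and the right near −14 mm, against the −20 mm limit. The cameras agree: front edges are at world x ≈ 0.563 m (left) and 0.560–0.562 m (right), and the limit is about 0.556 m.
- **Mallet:** it stands upright at about (0.466, 0.306) m. The handle top measures about 0.105 m, as it should when standing flat on its head.
- **Nozzle:** it stands upright in the saucer with its top at about (0.493, −0.311, 0.084) m, about 2 mm from the saucer's centre.
- **Rest of the scene:** in the last top view the frog and seed tray show no visible movement. The arm was clear of everything.

**Readings that disagreed:**
- The finger opening read about 22 mm on the 26 mm nozzle. It was held centrally and did not slip.
- The wrist camera placed the nozzle 2–3 mm nearer the robot than the fixed cameras did, so I set the gripper between the two.
- In the last side view the arm hid most of the saucer, so the final nozzle position comes from the top view, with the wrist picture as a visual check.

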